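# Fill the empty cells of the candle-jar crate, lid it and latch it

### The job

Make this crate of candle jars ready to go: stand a spare jar gently in every empty cell, leaving the jars already packed where they are and any spares you do not need upright on the bench. Then take the lid off the stand it hangs on, set it squarely down on the crate so that it is fully home, and turn the brass latch across it. Do not drop anything, and leave the goblet and the soap dispenser alone.

Things in the scene. Friction and masses are not known exactly. Their poses are not given: they have to be found in the camera images.
- crate: open wooden crate fixed to the bench, 170 (x) x 250 (y) mm, 2 x 3 cells (2 along x), floor 8 mm thick. End walls (y = +-117 to +-125 mm) 112 mm high: they carry the lid. Long sides (outer faces x = +-85, 8 mm thick) only 55 mm high, dividers 6 mm thick and 48 mm high. Origin: centre of the underside, on the bench. A brass turn-latch stands outside the +y end.
- cell0 (a point): centre of the floor (8 mm above the bench) of a 74 mm square crate cell, at x = -40, y = -80 mm in the crate's frame; it may start empty or with a jar
- cell1 (a point): centre of the floor (8 mm above the bench) of a 74 mm square crate cell, at x = -40, y = 0 mm in the crate's frame; it may start empty or with a jar
- cell2 (a point): centre of the floor (8 mm above the bench) of a 74 mm square crate cell, at x = -40, y = 80 mm in the crate's frame; it may start empty or with a jar
- cell3 (a point): centre of the floor (8 mm above the bench) of a 74 mm square crate cell, at x = 40, y = -80 mm in the crate's frame; it may start empty or with a jar
- cell4 (a point): centre of the floor (8 mm above the bench) of a 74 mm square crate cell, at x = 40, y = 0 mm in the crate's frame; it may start empty or with a jar
- cell5 (a point): centre of the floor (8 mm above the bench) of a 74 mm square crate cell, at x = 40, y = 80 mm in the crate's frame; it may start empty or with a jar
- packed0: stone candle jar (white, pink, cream or dark green) with a wooden lid: 62 mm across, stone to 50 mm height, flat lid (58 mm across) to 60 mm, then an upright dark knob 24 mm across from 60 to 90 mm; about 0.35 kg. Origin: centre of the foot, z up. One of those already packed, in any of the cells (None if absent).
- packed1: stone candle jar (white, pink, cream or dark green) with a wooden lid: 62 mm across, stone to 50 mm height, flat lid (58 mm across) to 60 mm, then an upright dark knob 24 mm across from 60 to 90 mm; about 0.35 kg. Origin: centre of the foot, z up. One of those already packed, in any of the cells (None if absent).
- packed2: stone candle jar (white, pink, cream or dark green) with a wooden lid: 62 mm across, stone to 50 mm height, flat lid (58 mm across) to 60 mm, then an upright dark knob 24 mm across from 60 to 90 mm; about 0.35 kg. Origin: centre of the foot, z up. One of those already packed, in any of the cells (None if absent).
- packed3: stone candle jar (white, pink, cream or dark green) with a wooden lid: 62 mm across, stone to 50 mm height, flat lid (58 mm across) to 60 mm, then an upright dark knob 24 mm across from 60 to 90 mm; about 0.35 kg. Origin: centre of the foot, z up. One of those already packed, in any of the cells (None if absent).
- packed4: stone candle jar (white, pink, cream or dark green) with a wooden lid: 62 mm across, stone to 50 mm height, flat lid (58 mm across) to 60 mm, then an upright dark knob 24 mm across from 60 to 90 mm; about 0.35 kg. Origin: centre of the foot, z up. One of those already packed, in any of the cells (None if absent).
- packed5: stone candle jar (white, pink, cream or dark green) with a wooden lid: 62 mm across, stone to 50 mm height, flat lid (58 mm across) to 60 mm, then an upright dark knob 24 mm across from 60 to 90 mm; about 0.35 kg. Origin: centre of the foot, z up. One of those already packed, in any of the cells (None if absent).
- spare0: stone candle jar (white, pink, cream or dark green) with a wooden lid: 62 mm across, stone to 50 mm height, flat lid (58 mm across) to 60 mm, then an upright dark knob 24 mm across from 60 to 90 mm; about 0.35 kg. Origin: centre of the foot, z up. A spare, standing on the bench beside the crate.
- spare1: stone candle jar (white, pink, cream or dark green) with a wooden lid: 62 mm across, stone to 50 mm height, flat lid (58 mm across) to 60 mm, then an upright dark knob 24 mm across from 60 to 90 mm; about 0.35 kg. Origin: centre of the foot, z up. A spare, standing on the bench beside the crate.
- spare2: stone candle jar (white, pink, cream or dark green) with a wooden lid: 62 mm across, stone to 50 mm height, flat lid (58 mm across) to 60 mm, then an upright dark knob 24 mm across from 60 to 90 mm; about 0.35 kg. Origin: centre of the foot, z up. A spare, standing on the bench beside the crate.
- spare3: stone candle jar (white, pink, cream or dark green) with a wooden lid: 62 mm across, stone to 50 mm height, flat lid (58 mm across) to 60 mm, then an upright dark knob 24 mm across from 60 to 90 mm; about 0.35 kg. Origin: centre of the foot, z up. A spare, standing on the bench beside the crate.
- spare4: stone candle jar (white, pink, cream or dark green) with a wooden lid: 62 mm across, stone to 50 mm height, flat lid (58 mm across) to 60 mm, then an upright dark knob 24 mm across from 60 to 90 mm; about 0.35 kg. Origin: centre of the foot, z up. A spare, standing on the bench beside the crate.
- lid: plywood lid 180 (x) x 254 (y) x 10 mm, 0.4 kg. Origin: centre of the board's underside, 112 mm above the bench when home. Two cleats below (8 mm deep, outer faces y = +-112) fit between the end walls. Handle: posts at y = +-60, bar along y 14 x 14 x 134 mm, centre 87 mm above the origin; grip its middle, closing along x. Starts hanging by the bar on the stand's prongs.
- stand: black steel stand, fixed; origin on the bench under its 2 posts (y = +-38 mm). From each a 10 mm prong, top face 200 mm up, runs 158 mm to the stand's -x and ends in a tip turned up to 218 mm. The lid's bar lies across the prongs 110-125 mm before the posts. Lift it 30-45 mm to clear the tips (over 55 mm the board hits the prongs from below), then draw it 140 mm or more to the stand's -x.
- latch (a joint): angle (rad) of the brass latch about an upright axis at x = 0, y = 148 mm in the crate's frame; range -0.6 to 1.65. 0: arm along the crate's end, pointing to crate -x; grows counter-clockwise from above; 1.57: points to crate -y, across the lid. Starts at -0.5 to -0.1; stays where left; turns with about 1 N. Arm 22 mm wide, 75 mm long, 127 to 139 mm above the bench, 5 mm over the seated lid.
- latch_knob (a point): middle of the upright black knob on the latch's arm, 18 mm across, from 139 to 169 mm above the bench, 60 mm from the latch's axis
- goblet: stone goblet, 100 mm across, 85 mm high, a bystander. Origin: centre of the foot
- dispenser: white square soap dispenser with a pump, 65 x 65 x 132 mm, a bystander. Origin: centre of the foot
Not all that is in view belongs to the job. Leave any orange, purple or red look-alike of the spare3 alone.

How it is judged:
On the way, in this order (a step that is already met when the one before it is completed fails the run):
1. every cell of the crate holds a jar, and all jars stand upright on its floor or on the bench (horizontal distance between any of packed0, packed1, packed2, packed3, packed4, packed5, spare0, spare1, spare2, spare3, spare4 and cell0 below 0.013 m and horizontal distance between any of packed0, packed1, packed2, packed3, packed4, packed5, spare0, spare1, spare2, spare3, spare4 and cell1 below 0.013 m and horizontal distance between any of packed0, packed1, packed2, packed3, packed4, packed5, spare0, spare1, spare2, spare3, spare4 and cell2 below 0.013 m and horizontal distance between any of packed0, packed1, packed2, packed3, packed4, packed5, spare0, spare1, spare2, spare3, spare4 and cell3 below 0.013 m and horizontal distance between any of packed0, packed1, packed2, packed3, packed4, packed5, spare0, spare1, spare2, spare3, spare4 and cell4 below 0.013 m and horizontal distance between any of packed0, packed1, packed2, packed3, packed4, packed5, spare0, spare1, spare2, spare3, spare4 and cell5 below 0.013 m and height (world z) of each of packed0, packed1, packed2, packed3, packed4, packed5, spare0, spare1, spare2, spare3, spare4 below 0.016 m and angle between each of packed0, packed1, packed2, packed3, packed4, packed5, spare0, spare1, spare2, spare3, spare4's own z axis and vertical below 0.12 rad), for 0.2 s.
2. the lid, off its stand, lies squarely home on the crate (x of lid in the frame of crate between -0.015 and 0.015 m and y of lid in the frame of crate between -0.012 and 0.012 m and z of lid in the frame of crate between 0.107 and 0.117 m and angle between lid's own z axis and vertical below 0.05 rad and angle between the x axis of lid and the x axis of crate, either way round below 0.12 rad), for 0.2 s.
At the end, for the whole second after the job is handed in: Every cell holds a jar (13 mm from centre); all jars, unused spares too, upright (0.12 rad) with the foot under 16 mm above the bench; lid on the end walls (15 mm along x, 12 mm along y, 0.12 rad yaw, 0.05 rad tilt, 107-117 mm high); latch beyond 1.3 rad; jars and lid at rest (all of step 1 and all of step 2 and value of joint latch above 1.3 rad and linear speed of each of packed0, packed1, packed2, packed3, packed4, packed5, spare0, spare1, spare2, spare3, spare4, lid below 0.03 m/s); the robot touches nothing.
It fails at once if the goblet or dispenser is disturbed (shifted more than 30 mm or tipped) (distance of any of goblet, dispenser from where it was at the start of the episode above 0.03 m or angle between any of goblet, dispenser's own z axis and vertical above 0.4 rad).
It fails at once if a jar that was already packed is taken out of its cell (height (world z) of any of packed0, packed1, packed2, packed3, packed4, packed5 above 0.04 m).
It fails at once if a spare jar is dropped: falls free (touching nothing, faster than 0.6 m/s) with its foot more than 50 mm above the bench ((height (world z) of spare0 above 0.05 m and linear speed of spare0 above 0.6 m/s and contact force between spare0 and anything else below 0.01 N) or (height (world z) of spare1 above 0.05 m and linear speed of spare1 above 0.6 m/s and contact force between spare1 and anything else below 0.01 N) or (height (world z) of spare2 above 0.05 m and linear speed of spare2 above 0.6 m/s and contact force between spare2 and anything else below 0.01 N) or (height (world z) of spare3 above 0.05 m and linear speed of spare3 above 0.6 m/s and contact force between spare3 and anything else below 0.01 N) or (height (world z) of spare4 above 0.05 m and linear speed of spare4 above 0.6 m/s and contact force between spare4 and anything else below 0.01 N)).
It fails at once if the lid is dropped: falls free, touching nothing, faster than 0.6 m/s (linear speed of lid above 0.6 m/s and contact force between lid and anything else below 0.01 N).
Of packed0, packed1, packed2, packed3, packed4, packed5 only 1 to 3 are there at a start; the rules pass over those that are not, and their reading is None.
At some moment in a run one of spare0, spare1, spare2, spare3, spare4 may be knocked a few centimetres aside while the robot is not near it.
It also fails if it takes over 210 s, if anything falls off the work surface, if the arm or the gripper's body presses on something with over 40 N, if the wrist force passes 120 N, or if a joint passes its speed limit or range.

### The arm

A 7-joint arm with a two-finger parallel gripper is mounted at the origin on the work surface. World frame = base frame: x ahead of the robot, y to its left, z up, the work surface at z = 0. Lengths are in m, angles in rad, forces in N, time in s.
With the tool pointing down it reaches from about 0.4 to 0.875 m from the base axis. Payload 4.4 kg.
Tool frame: the origin (TCP) lies midway between the tips of the shut fingers; the grasp point (between the pads) lies 19 mm behind it (hold_point_z is the distance from the TCP to the grasp point, in m); z points along the fingers, x is the direction in which the jaws open and shut, and the axes are right-handed (so a half turn about z gives the same grasp; the last joint's range is limited). The gripper opens to 85 mm and grips with 20 to 120 N. Pads are 22 mm wide; open, the fingers measure 114 mm over their backs; the gripper's body (76 mm by 85 mm) begins 54 mm behind the grasp point. The pads swing forward as they close: fully open they stand 13 mm farther back than shut.
Start: joints at [-1.344, 0.628, 0.038, 1.517, -0.027, 0.996, -0.02], TCP at [0.188, 0.622, 0.194] pointing down, gripper open.
Joint ranges: [-3.06, 3.06], [-0.37, 2.12], [-1.25, 1.32], [0.18, 2.47], [-1.1, 4.24], [0.23, 1.98], [-2.94, 2.94]. Speed limits (rad/s): [2.57, 2.57, 3.14, 3.14, 3.14, 3.14, 3.14].

### API

Orientations are given as [roll, pitch, yaw] about the fixed x, y, z axes, in that order (R = Rz(yaw) Ry(pitch) Rx(roll)).
In Python, from plant import get_state, read_camera, finish_job, hold_point_z gives the robot as it stands.
- The arm moves only by the tool servo_tool, never from a script. Its argument "commands" is a list of rows, each an object with "travel": the shift along the tool's x, y, z normalised to -1 to 1, where 1 is 2.5 cm, a list of three; "spin": the turn about the tool's z normalised to -1 to 1, where 1 is 5 degrees. A call has 1 to 12 rows; each row shifts and turns the pose as measured when the row begins, along the tool's axes as they then stand; what a row does not reach is not made up. A row lasts 1/10 s, in which the tool goes at most 50 mm and 8.59 degrees, less where a joint would pass 70% of its speed; a pose out of reach is approached as far as the arm can. A call with a number of a shift or a turn outside -1 to 1 is refused whole. A call with a gripper value outside its range is refused whole. "hand" is the opening, from 0 (shut) to 1 (fully open), set as the call begins (left out, the last holds). The fingers move at their own pace and stop on an object; the grip force is fixed at half the most. Time passes only in rows, so rows that do not move let the fingers close. It gives the time, the measured TCP pose, the force and the opening at its end, in the units of the state.
- get_state(): the state, without advancing time (a new reading comes with each control period).
- read_camera(name): name is "scene" or "top" or "wrist"; returns a dict with "image" (480x640x3 uint8, red, green, blue), "intrinsics" (3x3 intrinsics, pixels), "extrinsics" (4x4, takes a point from camera to world coordinates). Camera axes: x right, y down, z forward; pixel columns grow to the right and rows downward; lengths in m; the calibration is good to about 2 mm. The wrist camera is an equidistant fisheye: a pixel r from the principal point sees the ray r / f radians off the axis. A picture is of the moment at which its call begins. There is no depth.
- finish_job(): hands the job in, once; it reports no verdict.
The state is a dict: "clock": time; "joint_pos": joint angles; "joint_velocities": joint speeds; "joint_efforts": joint torques, N m; "tool_pos": TCP position; "orientation": TCP orientation; "wrist_force": force on the tool from outside, world axes, zero at the start; "wrist_torque": the same for the moment, N m; "grip_width": finger opening in m.
Only numpy, scipy, OpenCV 4.12 (cv2) and the standard library are available. Lean on these libraries where they do the work, as an engineer would, in place of code of your own. Each camera call takes 0.05 s, during which the arm holds its last target. There are 200 camera calls.

## Working session

There is one attempt and no reset: what is moved stays moved. The work goes in short steps, Python scripts to look and compute and a tool call to move; the robot and the scene stay as the last step left them, time stands still between calls to the robot, and variables do not carry over. Pictures are saved under pics/ and viewed, about 12 in all and at most 16, crops included, and the job is handed in when it is done.

Besides the shell and the picture viewer there is one more tool, called after ">>>" by a JSON object that holds its "name" and its "arguments". servo_tool: Moves the arm, as the interface text tells. Scaled input: -1 to 1 covers 2.5 cm each way for a shift and 5 degrees each way for a turn. Its arguments: {"type":"object","properties":{"commands":{"type":"array"},"hand":{"type":"number"}},"required":["commands"]}

```bash
mkdir -p pics; ls
cat > h.py <<'E'
import numpy as np, cv2
from plant import get_state, read_camera, finish_job, hold_point_z
def snap(n,f):
    c=read_camera(n); cv2.imwrite('pics/'+f,c['image'][:,:,::-1]); np.savez('pics/'+f[:-4],**c); return c
def ray(c,u,v):
    K=c['intrinsics'];T=c['extrinsics']
    d=np.array([(u-K[0,2])/K[0,0],(v-K[1,2])/K[1,1],1.]); return T[:3,3],T[:3,:3]@d
def onz(c,u,v,z):
    o,d=ray(c,u,v); return o+d*(z-o[2])/d[2]
def proj(c,p):
    T=c['extrinsics'];q=T[:3,:3].T@(np.array(p)-T[:3,3]);q=c['intrinsics']@q;return q[:2]/q[2]
E
python3 - <<'E'
from h import *
s=get_state();print({k:np.round(v,3) for k,v in s.items()},hold_point_z)
for n in('top','scene'):
    c=snap(n,n+'0.png');print(n,c['intrinsics'].round(1).tolist(),c['extrinsics'].round(3).tolist())
E
```

```text
pics
{'clock': np.float64(0.0), 'joint_pos': array([-1.344,  0.629,  0.038,  1.518, -0.027,  0.996, -0.02 ]), 'joint_velocities': array([-0.   ,  0.   ,  0.002,  0.   ,  0.001,  0.001, -0.   ]), 'joint_efforts': array([ 1.0000e-03, -5.6341e+01,  1.2260e+00, -1.9345e+01,  1.1000e-02,
        1.0000e-02,  0.0000e+00]), 'tool_pos': array([0.187, 0.622, 0.193]), 'orientation': array([3.142e+00, 2.000e-03, 1.278e+00]), 'wrist_force': array([-0.072, -0.319, -0.076]), 'wrist_torque': array([ 0.008, -0.036,  0.002]), 'grip_width': np.float64(0.085)} 0.0187
top [[478.4, 0.0, 318.2], [0.0, 478.4, 234.5], [0.0, 0.0, 1.0]] [[-0.018, -0.993, 0.116, 0.392], [-1.0, 0.015, -0.021, 0.005], [0.019, -0.116, -0.993, 1.246], [0.0, 0.0, 0.0, 1.0]]
scene [[613.2, 0.0, 315.6], [0.0, 613.2, 253.4], [0.0, 0.0, 1.0]] [[-0.824, 0.332, -0.459, 1.207], [0.566, 0.514, -0.644, 0.945], [0.022, -0.791, -0.612, 1.024], [0.0, 0.0, 0.0, 1.0]]
```

View pics/top0.png

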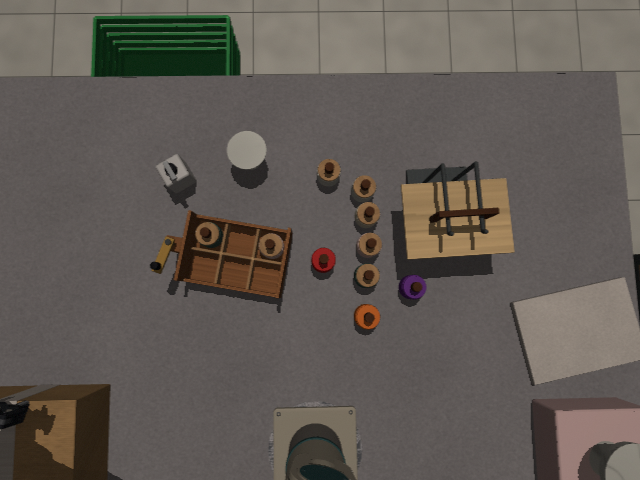

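View pics/scene0.png

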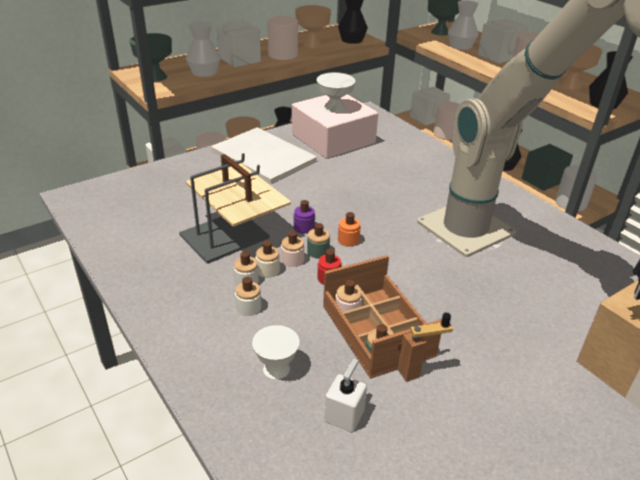

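Run:
```python
from h import *
c=dict(np.load('pics/top0.npz'));im=c['image']
a=cv2.resize(im[205:305,145:305],None,fx=5,fy=5,interpolation=cv2.INTER_CUBIC)
cv2.imwrite('pics/a.png',a[:,:,::-1])
b=cv2.resize(im[150:290,390:530],None,fx=4,fy=4,interpolation=cv2.INTER_CUBIC);cv2.imwrite('pics/b.png',b[:,:,::-1])
h=cv2.cvtColor(im,cv2.COLOR_RGB2HSV)
m=cv2.inRange(h,(0,80,20),(14,255,95))
# dark knobs
n,l,st,ce=cv2.connectedComponentsWithStats(m)
for i in range(1,n):
    if 25<st[i,4]<300 and 150<ce[i,1]<330: print('dark',ce[i].round(1),st[i],onz(c,*ce[i],.085).round(3))
m=cv2.inRange(h,(8,60,110),(22,255,255))
n,l,st,ce=cv2.connectedComponentsWithStats(m)
for i in range(1,n):
    if st[i,4]>60 and 140<ce[i,1]<330: 
        ct=cv2.findContours((l==i).astype(np.uint8),0,2)[0][0]
        (x,y),r=cv2.minEnclosingCircle(ct); print('wood',ce[i].round(1),st[i],(round(x,1),round(y,1),round(r,1)),onz(c,x,y,.06).round(3))
```

```text
dark [328.8 168.2] [324 162  10  16  96] [ 0.693 -0.048  0.085]
dark [364.9 185.4] [360 179  11  16 106] [ 0.648 -0.137  0.085]
dark [369.  212.6] [364 206  11  16 103] [ 0.58  -0.145  0.085]
dark [205.1 232.8] [200 227  12  15 106] [0.536 0.256 0.085]
dark [284.8 265.9] [277 230  15  69 210] [0.452 0.063 0.085]
dark [175.1 248.7] [168 236  13  32  82] [0.498 0.328 0.085]
dark [269.5 244.9] [265 239  11  15 105] [0.504 0.1   0.085]
dark [370.5 244. ] [366 238  11  15 106] [ 0.502 -0.146  0.085]
dark [323.2 260.4] [319 254  10  15 105] [ 0.464 -0.03   0.085]
dark [263.7 270.4] [248 261  34  33 265] [0.442 0.114 0.085]
dark [321.9 269.6] [313 266  21   7  43] [ 0.441 -0.026  0.085]
dark [235.3 269.8] [226 268  20   5  26] [0.444 0.183 0.085]
dark [368.  275.5] [363 270  11  14 103] [ 0.425 -0.138  0.085]
dark [416.1 286.5] [411 282  11  10  78] [ 0.397 -0.254  0.085]
dark [358.4 316.4] [354 304  16  26  59] [ 0.328 -0.112  0.085]
dark [368.3 318.6] [364 312  11  14 111] [ 0.322 -0.135  0.085]
wood [328.9 168.9] [318 159  23  21 236] (328.8, 169.0, 11.2) [ 0.697 -0.049  0.06 ]
wood [364
[... 556 characters left out ...]
21.0, 9.5) [ 0.559 -0.375  0.06 ]
wood [475.3 220.1] [472 216   8   9  66] (475.0, 220.0, 5.0) [ 0.561 -0.415  0.06 ]
wood [207.  232.6] [196 222  22  22 235] (206.7, 233.1, 11.1) [0.538 0.258 0.06 ]
wood [237.3 257.7] [192 224  89  66 365] (236.0, 255.5, 44.6) [0.481 0.185 0.06 ]
wood [369.6 242.6] [358 233  24  22 267] (369.5, 243.2, 11.7) [ 0.506 -0.147  0.06 ]
wood [270.9 243.6] [259 234  24  22 280] (270.8, 244.1, 11.9) [0.508 0.099 0.06 ]
wood [162.6 253.1] [156 241  15  25 172] (163.0, 253.0, 12.0) [0.49  0.365 0.06 ]
wood [367.6 274. ] [357 264  23  23 263] (367.7, 274.7, 11.3) [ 0.428 -0.14   0.06 ]
wood [367.5 315.4] [356 304  24  25 345] (367.8, 316.1, 12.2) [ 0.327 -0.138  0.06 ]
```

View pics/a.png

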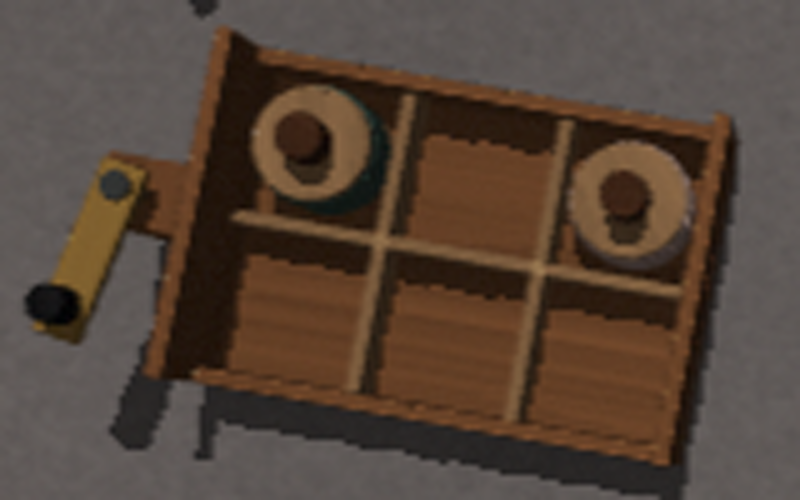

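View pics/b.png

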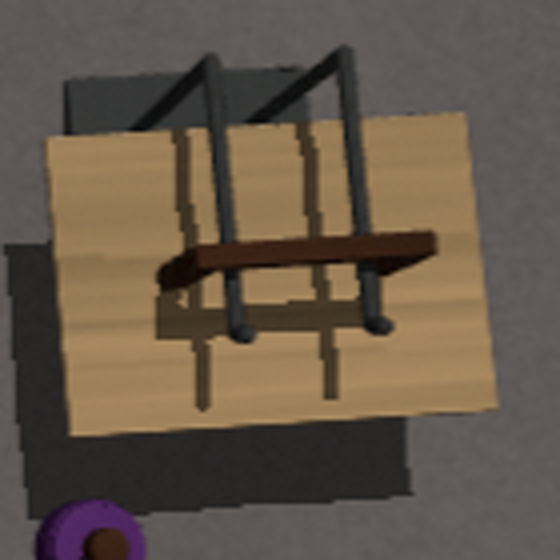

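Run:
```python
from h import *
c=dict(np.load('pics/top0.npz'))
A=lambda u,v,z:onz(c,145+u/5,205+v/5,z)[:2]
B=lambda u,v,z:onz(c,390+u/4,150+v/4,z)[:2]
# crate fit
src=np.array([[85,125],[-85,125],[85,-125],[-85,-125],[0,40],[0,-40]])/1e3
dst=np.array([A(222,28,.112),A(150,375,.112),A(732,115,.112),A(668,465,.112),A(380,242,.048),A(540,268,.048)])
def fit(s,d):
    sc,dc=s.mean(0),d.mean(0);H=(s-sc).T@(d-dc);a=np.arctan2(H[0,1]-H[1,0],H[0,0]+H[1,1])
    R=np.array([[np.cos(a),-np.sin(a)],[np.sin(a),np.cos(a)]]);t=dc-R@sc;print('yaw',a,'t',t.round(4),'res mm',((s@R.T+t-d)*1e3).round(1).tolist());return a,R,t
a,R,t=fit(src,dst)
for i,p in enumerate([(-40,-80),(-40,0),(-40,80),(40,-80),(40,0),(40,80)]):
    w=R@np.array(p)/1e3+t;print('cell',i,w.round(4),np.hypot(*w).round(3))
print('latch ax exp',R@[0,.148]+t,'seen',A(115,185,.141),'knob',A(50,303,.169),'knob crate',R.T@(A(50,303,.169)-t))
L=[B(45,138,.13),B(465,113,.13),B(497,408,.13),B(70,437,.13)]
a2,R2,t2=fit(np.array([[90,127],[90,-127],[-90,-127],[-90,127]])/1e3,np.array(L))
b1,b2=B(200,255,.214),B(437,242,.214);print('bar',b1,b2,(b1+b2)/2)
for u,v in((242,335),(378,327)):print('tip',B(u,v,.218))
for u,v in((210,57),(344,48)):print('post',B(u,v,.2))
print('packed knobs crate',[ (R.T@(np.array(p)-t)).round(4) for p in((.538,.258),(.508,.099))])
s=dict(np.load('pics/scene0.npz'))
# triangulate check by spare jars knob in scene view
for p in((.693,-.048,.08),(.648,-.137,.08),(.580,-.145,.08),(.502,-.146,.08),(.425,-.138,.08)):print(proj(s,p).round(0))
```

```text
yaw -0.18754823332390635 t [0.4808 0.1832] res mm [[1.4, 1.9], [-1.1, 2.1], [0.4, -0.8], [-1.4, -1.0], [0.6, -1.7], [0.0, -0.5]]
cell 0 [0.4266 0.112 ] 0.441
cell 1 [0.4415 0.1906] 0.481
cell 2 [0.4564 0.2692] 0.53
cell 3 [0.5052 0.0971] 0.514
cell 4 [0.5201 0.1757] 0.549
cell 5 [0.535  0.2543] 0.592
latch ax exp [0.50838148 0.32856207] seen [0.50852577 0.32918256] knob [0.45297115 0.3488832 ] knob crate [-0.05822756  0.15763348]
yaw 0.04717179222310041 t [ 0.5557 -0.349 ] res mm [[0.8, 0.5], [0.9, 0.2], [-1.3, -0.6], [-0.4, -0.1]]
bar [ 0.55371487 -0.28435444] [ 0.55902106 -0.41574209] [ 0.55636797 -0.35004826]
tip [ 0.50874149 -0.30409726]
tip [ 0.51197297 -0.3788157 ]
post [ 0.6685483  -0.29929435]
post [ 0.67277981 -0.37549971]
packed knobs crate [array([0.0423, 0.0842]), array([ 0.0424, -0.0776])]
[248. 281.]
[246. 255.]
[268. 245.]
[293. 235.]
[319. 227.]
```

>>> {"name": "servo_tool", "arguments": {"commands": [{"travel": [0, 0, -0.3], "spin": 1}, {"travel": [0, 0, -0.3], "spin": 1}, {"travel": [0, 0, -0.3], "spin": 1}, {"travel": [0, 0, -0.3], "spin": 1}, {"travel": [0, 0, -0.3], "spin": 1}, {"travel": [0, 0, -0.3], "spin": 1}, {"travel": [0, 0, -0.3], "spin": 1}, {"travel": [0, 0, -0.3], "spin": 1}, {"travel": [0, 0, -0.3], "spin": 1}, {"travel": [0, 0, -0.3], "spin": 1}, {"travel": [0, 0, -0.3], "spin": 1}, {"travel": [0, 0, -0.3], "spin": 1}], "hand": 0.6}}

```text
clock: 1.3
tool_pos: [0.1854, 0.6168, 0.2781]
orientation: [3.125, 0.01, 0.188]
wrist_force: [-0.8, -0.0, -0.7]
grip_width: 0.0511
```

```bash
cat > go.py <<'E'
# usage: go.py x y z [yaw] -> tool-frame displacement in units and rows
import sys; from h import *
s=get_state();p=s['tool_pos'];yaw=s['orientation'][2]
def units(t,p,yaw):
    d=np.array(t)-p;c,n=np.cos(yaw),np.sin(yaw)
    return np.array([c*d[0]+n*d[1],n*d[0]-c*d[1],-d[2]])/.025
a=list(map(float,sys.argv[1:]));tg=a[3] if len(a)>3 else -.1875
print('t',round(float(s['clock']),1),'p',p.round(4),'rpy',s['orientation'].round(3),'w',s['grip_width'].round(4),'F',s['wrist_force'].round(1),'j7',s['joint_pos'][6].round(2))
if a: print('units',units(a[:3],p,yaw).round(2),'spin units',round((yaw-tg)/np.radians(5),2))
E
python3 go.py .45 .42 .25
```

```text
Traceback (most recent call last):
  File "go.py", line 8, in <module>
    print('t',round(float(s['clock']),1),'p',p.round(4),'rpy',s['orientation'].round(3),'w',s['grip_width'].round(4),'F',s['wrist_force'].round(1),'j7',s['joint_pos'][6].round(2))
                                                                                            ^^^^^^^^^^^^^^^^^^^^^
AttributeError: 'float' object has no attribute 'round'
```

>>> {"name": "servo_tool", "arguments": {"commands": [{"travel": [0, 0, 0], "spin": 1}, {"travel": [0, 0, 0], "spin": 1}, {"travel": [0, 0, 0], "spin": 1}, {"travel": [0, 0, 0], "spin": 1}, {"travel": [1, 0.5, 0], "spin": 0}, {"travel": [1, 0.5, 0], "spin": 0}, {"travel": [1, 0.5, 0], "spin": 0}, {"travel": [1, 0.5, 0], "spin": 0}, {"travel": [1, 0.5, 0], "spin": 0}, {"travel": [1, 0.5, 0], "spin": 0}, {"travel": [1, 0.5, 0], "spin": 0}, {"travel": [1, 0.5, 0], "spin": 0}]}}

```text
clock: 2.5
tool_pos: [0.3624, 0.4809, 0.2733]
orientation: [3.113, 0.009, -0.165]
wrist_force: [0.6, 0.8, -0.3]
grip_width: 0.0515
```

```bash
sed -i "s/s\['grip_width'\].round(4)/round(float(s['grip_width']),4)/;s/s\['joint_pos'\]\[6\].round(2)/round(float(s['joint_pos'][6]),2)/" go.py
python3 go.py .43 -.139 .2
```

```text
t 2.5 p [0.3624 0.4809 0.2733] rpy [ 3.113  0.009 -0.165] w 0.0515 F [ 0.6  0.8 -0.3] j7 -0.91
units [ 6.74 24.02  2.93] spin units 0.26
```

>>> {"name": "servo_tool", "arguments": {"commands": [{"travel": [0.5, 1, 0.1], "spin": 0}, {"travel": [0.5, 1, 0.1], "spin": 0}, {"travel": [0.5, 1, 0.1], "spin": 0}, {"travel": [0.5, 1, 0.1], "spin": 0}, {"travel": [0.5, 1, 0.1], "spin": 0}, {"travel": [0.5, 1, 0.1], "spin": 0}, {"travel": [0.5, 1, 0.1], "spin": 0}, {"travel": [0.5, 1, 0.1], "spin": 0}, {"travel": [0.5, 1, 0.1], "spin": 0}, {"travel": [0.5, 1, 0.1], "spin": 0}, {"travel": [0.5, 1, 0.1], "spin": 0}, {"travel": [0.5, 1, 0.1], "spin": 0}]}}

```text
clock: 3.7
tool_pos: [0.4627, 0.1453, 0.2463]
orientation: [3.107, 0.013, -0.165]
wrist_force: [0.1, 0.6, 0.0]
grip_width: 0.0514
```

>>> {"name": "servo_tool", "arguments": {"commands": [{"travel": [0.1, 1, 0], "spin": 0}, {"travel": [0.1, 1, 0], "spin": 0}, {"travel": [0.1, 1, 0], "spin": 0}, {"travel": [0.1, 1, 0], "spin": 0}, {"travel": [0.1, 1, 0], "spin": 0}, {"travel": [0.1, 1, 0], "spin": 0}, {"travel": [0.1, 1, 0], "spin": 0}, {"travel": [0.1, 1, 0], "spin": 0}, {"travel": [0.1, 1, 0], "spin": 0}, {"travel": [0.1, 1, 0], "spin": 0}, {"travel": [0, 0.4, 0], "spin": 0}, {"travel": [0, 0, 0], "spin": 0}]}}

```text
clock: 4.9
tool_pos: [0.4402, -0.1291, 0.253]
orientation: [3.105, 0.018, -0.171]
wrist_force: [1.2, -0.4, -0.7]
grip_width: 0.0515
```

```bash
python3 go.py .427 -.139 .13
```

```text
t 4.9 p [ 0.4402 -0.1291  0.253 ] rpy [ 3.105  0.018 -0.171] w 0.0515 F [ 1.2 -0.4 -0.7] j7 0.26
units [-0.45  0.48  4.92] spin units 0.19
```

```bash
cat > go.py <<'E'
# usage: go.py x y z [yaw] -> tool-frame displacement in units
import sys; from h import *; from scipy.spatial.transform import Rotation as Ro
s=get_state();p=s['tool_pos'];yaw=s['orientation'][2];R=Ro.from_euler('xyz',s['orientation']).as_matrix()
a=list(map(float,sys.argv[1:]));tg=a[3] if len(a)>3 else -.1875
print('t',round(float(s['clock']),1),'p',p.round(4),'rpy',s['orientation'].round(3),'w',round(float(s['grip_width']),4),'F',s['wrist_force'].round(1),'j7',round(float(s['joint_pos'][6]),2))
if a: print('units',(R.T@(np.array(a[:3])-p)/.025).round(2),'spin units',round((yaw-tg)/np.radians(5),2))
E
python3 go.py .427 -.139 .13
python3 -c "
from h import *
c=snap('wrist','w0.png');print(c['intrinsics'].round(1).tolist(),c['extrinsics'].round(3).tolist())"
```

```text
t 4.9 p [ 0.4402 -0.1291  0.253 ] rpy [ 3.105  0.018 -0.171] w 0.0515 F [ 1.2 -0.4 -0.7] j7 0.26
units [-0.36  0.3   4.94] spin units 0.19
[[371.6, 0.0, 323.1], [0.0, 371.6, 240.6], [0.0, 0.0, 1.0]] [[0.985, -0.157, -0.067, 0.456], [-0.169, -0.942, -0.289, -0.059], [-0.018, 0.296, -0.955, 0.429], [0.0, 0.0, 0.0, 1.0]]
```

View pics/w0.png

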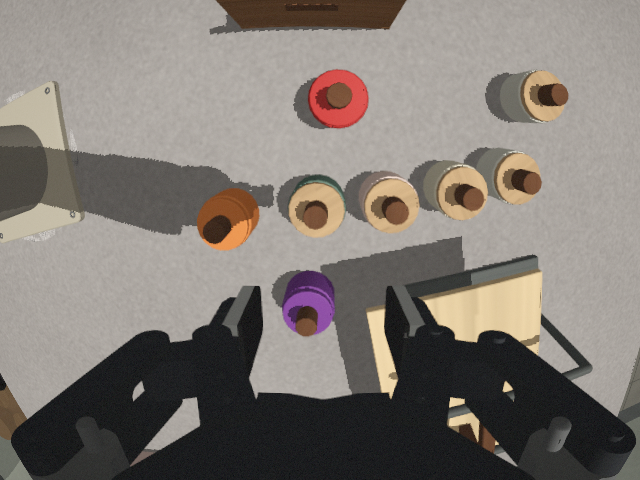

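```bash
cat >> h.py <<'E'
def wray(c,u,v,z):
    K=c['intrinsics'];T=c['extrinsics'];x=(u-K[0,2])/K[0,0];y=(v-K[1,2])/K[1,1];r=np.hypot(x,y)+1e-12
    d=T[:3,:3]@np.array([np.sin(r)*x/r,np.sin(r)*y/r,np.cos(r)]);o=T[:3,3]
    return o+d*(z-o[2])/d[2]
def jars(c,z=.06):
    "wooden jar lids in a wrist picture -> world xy of lid centre"
    h=cv2.cvtColor(c['image'],cv2.COLOR_RGB2HSV);m=cv2.inRange(h,(8,60,130),(22,160,255));out=[]
    for k in cv2.findContours(m,cv2.RETR_EXTERNAL,cv2.CHAIN_APPROX_NONE)[0]:
        if cv2.contourArea(k)<300: continue
        w=np.array([wray(c,u,v,z)[:2] for u,v in cv2.convexHull(k)[:,0]],np.float32)
        (x,y),r=cv2.minEnclosingCircle(w)
        if .024<r<.036: out.append((round(x,4),round(y,4),round(r,4)))
    return out
E
cat > jj.py <<'E'
from h import *
print(jars(read_camera('wrist')))
E
python3 -c "
from h import *
print(jars(dict(np.load('pics/w0.npz'))))"
```

```text
[(0.4283, -0.1379, 0.0289), (0.5052, -0.145, 0.0293), (0.5828, -0.1436, 0.0289), (0.6513, -0.1363, 0.0286), (0.6955, -0.0475, 0.0285)]
```

>>> {"name": "servo_tool", "arguments": {"commands": [{"travel": [-0.3, 0.3, 0.5], "spin": 0.2}, {"travel": [0, 0, 1], "spin": 0}, {"travel": [0, 0, 1], "spin": 0}, {"travel": [0, 0, 1], "spin": 0}, {"travel": [0, 0, 1], "spin": 0}, {"travel": [0, 0, 0.4], "spin": 0}, {"travel": [0, 0, 0], "spin": 0}]}}

```text
clock: 5.65
tool_pos: [0.4324, -0.1264, 0.1265]
orientation: [3.112, 0.017, -0.172]
wrist_force: [-0.2, -0.5, -0.1]
grip_width: 0.0513
```

```bash
python3 go.py .428 -.138 .066
```

```text
t 5.7 p [ 0.4324 -0.1264  0.1265] rpy [ 3.112  0.017 -0.172] w 0.0513 F [-0.2 -0.5 -0.1] j7 0.4
units [-0.05  0.41  2.44] spin units 0.18
```

>>> {"name": "servo_tool", "arguments": {"commands": [{"travel": [0, 0.4, 0.3], "spin": 0.2}, {"travel": [-0.05, 0.1, 0.8], "spin": 0}, {"travel": [0, 0, 0.8], "spin": 0}, {"travel": [0, 0, 0.5], "spin": 0}, {"travel": [0, 0, 0], "spin": 0}]}}

```text
clock: 6.15
tool_pos: [0.4328, -0.1426, 0.0684]
orientation: [3.111, 0.005, -0.191]
wrist_force: [0.1, -0.1, 0.4]
grip_width: 0.0513
```

```bash
python3 go.py .428 -.138 .066
```

```text
t 6.2 p [ 0.4328 -0.1426  0.0684] rpy [ 3.111  0.005 -0.191] w 0.0513 F [ 0.1 -0.1  0.4] j7 0.49
units [-0.22 -0.15  0.09] spin units -0.04
```

Within pad width. Nudge and close.

>>> {"name": "servo_tool", "arguments": {"commands": [{"travel": [-0.2, -0.15, 0.1], "spin": 0}, {"travel": [0, 0, 0], "spin": 0}]}}

```text
clock: 6.35
tool_pos: [0.4292, -0.1387, 0.067]
orientation: [3.111, 0.003, -0.192]
wrist_force: [0.1, -0.6, 0.3]
grip_width: 0.0516
```

>>> {"name": "servo_tool", "arguments": {"commands": [{"travel": [0, 0, 0], "spin": 0}, {"travel": [0, 0, 0], "spin": 0}, {"travel": [0, 0, 0], "spin": 0}, {"travel": [0, 0, 0], "spin": 0}, {"travel": [0, 0, 0], "spin": 0}, {"travel": [0, 0, 0], "spin": 0}], "hand": 0}}

```text
clock: 6.95
tool_pos: [0.4312, -0.1389, 0.0691]
orientation: [3.11, -0.002, -0.191]
wrist_force: [-0.9, -0.3, 0.1]
grip_width: 0.0001
```

```bash
python3 go.py .428 -.138 .066
```

```text
t 7.0 p [ 0.4312 -0.1389  0.0691] rpy [ 3.11e+00 -2.00e-03 -1.91e-01] w 0.0001 F [-0.9 -0.3  0.1] j7 0.49
units [-0.13 -0.01  0.13] spin units -0.04
```

```bash
python3 -c "
from h import *
c=snap('wrist','w1.png');print(jars(c))"
```

```text
[(0.4284, -0.1368, 0.0287), (0.5059, -0.1472, 0.0304), (0.5824, -0.1438, 0.0286), (0.6498, -0.1361, 0.0284)]
```

View pics/w1.png

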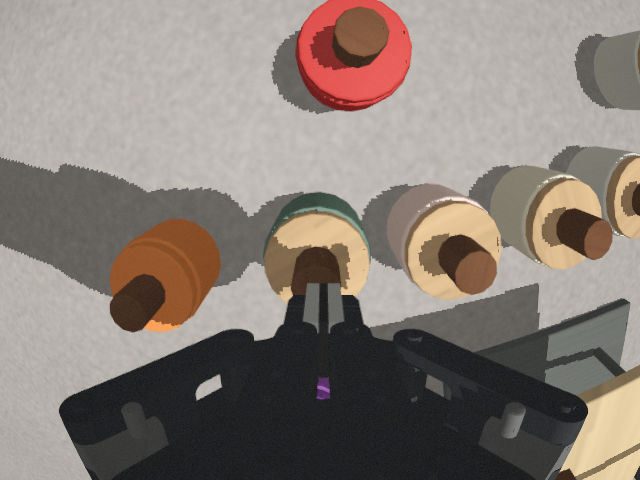

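```bash
cat >> h.py <<'E'
def wproj(c,p):
    T=c['extrinsics'];q=T[:3,:3].T@(np.array(p)-T[:3,3]);q/=np.linalg.norm(q);t=np.arccos(q[2]);n=q[:2]/(np.linalg.norm(q[:2])+1e-12)
    K=c['intrinsics'];return K[:2,2]+K[0,0]*t*n
E
python3 -c "
from h import *
c=dict(np.load('pics/w1.npz'));print(c['extrinsics'].round(3).tolist())
print('tcp',wproj(c,[.4312,-.1389,.0691]));print('knobtop',wproj(c,[.4284,-.137,.09]),'lid',wproj(c,[.4284,-.137,.06]))
print('red',wproj(c,[.464,-.03,.09]),wproj(c,[.505,-.146,.09]))"
```

```text
[[0.982, -0.182, -0.053, 0.444], [-0.189, -0.939, -0.286, -0.069], [0.003, 0.291, -0.957, 0.246], [0.0, 0.0, 0.0, 1.0]]
tcp [322.85498524 272.33102732]
knobtop [316.15903792 286.54016931] lid [316.9966628  263.68114348]
red [351.00409655  32.66286532] [476.48100005 273.00983216]
```

```bash
python3 -c "
from h import *
c=snap('scene','s1.png');u,v=proj(c,[.4312,-.1389,.0691]).round(1);print(u,v,proj(c,[.4312,-.1389,.09]))
x,y=int(u)-60,int(v)-70
cv2.imwrite('pics/s1c.png',cv2.resize(c['image'][y:y+110,x:x+120,::-1],None,fx=5,fy=5,interpolation=cv2.INTER_CUBIC))"
```

```text
317.1 230.9 [317.31645328 224.47844275]
```

View pics/s1c.png

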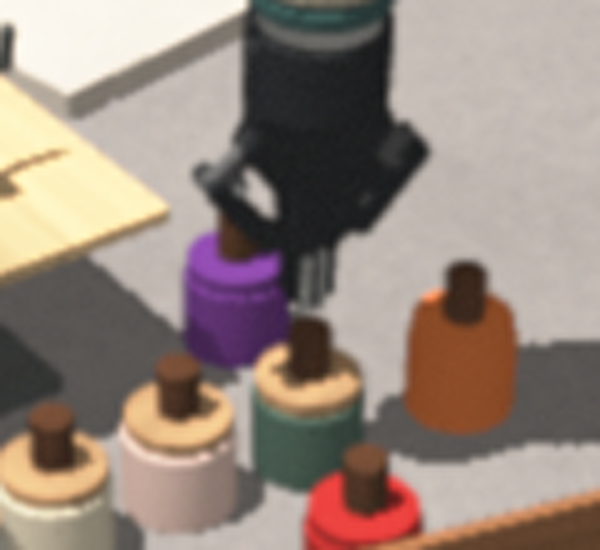

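```bash
python3 -c "
from h import *
w=dict(np.load('pics/w1.npz'));c=dict(np.load('pics/s1.npz'))
from scipy.optimize import least_squares
for a,b in(((323,285),(319.6,220.5)),((323,290),(319.6,220)),((323,300),(319.6,220))):
  r=least_squares(lambda p:np.r_[wproj(w,p)-a,proj(c,p)-b],[.43,-.14,.08]);print(r.x.round(4),r.fun.round(1))
print(hold_point_z, get_state()['tool_pos'])"
```

```text
[ 0.4333 -0.128   0.1103] [-0.  -0.  -0.4 -0.1]
[ 0.4329 -0.1298  0.1111] [-0.1 -0.1 -0.7 -0.2]
[ 0.4318 -0.1353  0.1086] [-0.2 -0.2 -1.5 -0.6]
0.0187 [ 0.43116096 -0.13890051  0.06908896]
```

>>> {"name": "servo_tool", "arguments": {"commands": [{"travel": [0, 0, 0], "spin": 0}, {"travel": [0, 0, 0], "spin": 0}, {"travel": [0, 0, 0], "spin": 0}, {"travel": [-0.1, 0, 0.5], "spin": 0}, {"travel": [0, 0, 0.5], "spin": 0}, {"travel": [0, 0, 0], "spin": 0}], "hand": 0.6}}

```text
clock: 7.65
tool_pos: [0.4291, -0.1393, 0.0437]
orientation: [3.11, -0.003, -0.191]
wrist_force: [-0.2, 0.3, 0.4]
grip_width: 0.0511
```

>>> {"name": "servo_tool", "arguments": {"commands": [{"travel": [0, 0, 0.3], "spin": 0}, {"travel": [0, 0, 0.3], "spin": 0}, {"travel": [0, 0, 0], "spin": 0}]}}

```text
clock: 7.95
tool_pos: [0.4296, -0.14, 0.0282]
orientation: [3.11, -0.004, -0.191]
wrist_force: [0.5, -0.2, 0.5]
grip_width: 0.0511
```

```bash
python3 go.py .428 -.137 .029
```

```text
t 8.0 p [ 0.4296 -0.14    0.0282] rpy [ 3.11  -0.004 -0.191] w 0.0511 F [ 0.5 -0.2  0.5] j7 0.54
units [-0.09 -0.11 -0.04] spin units -0.04
```

>>> {"name": "servo_tool", "arguments": {"commands": [{"travel": [-0.05, -0.1, 0], "spin": 0}, {"travel": [0, 0, 0], "spin": 0}, {"travel": [0, 0, 0], "spin": 0}, {"travel": [0, 0, 0], "spin": 0}, {"travel": [0, 0, 0], "spin": 0}, {"travel": [0, 0, 0], "spin": 0}], "hand": 0}}

```text
clock: 8.55
tool_pos: [0.4284, -0.1368, 0.0283]
orientation: [3.11, -0.004, -0.191]
wrist_force: [-0.5, -1.0, -2.9]
grip_width: 0.0221
```

```bash
python3 go.py .43 .112 .029
```

```text
t 8.6 p [ 0.4284 -0.1368  0.0283] rpy [ 3.11  -0.004 -0.191] w 0.0221 F [-0.5 -1.  -2.9] j7 0.54
units [-1.83 -9.78 -0.34] spin units -0.04
```

>>> {"name": "servo_tool", "arguments": {"commands": [{"travel": [0, 0, -0.3], "spin": 0}, {"travel": [0, 0, -0.6], "spin": 0}, {"travel": [0, 0, -1], "spin": 0}, {"travel": [0, 0, -1], "spin": 0}, {"travel": [0, 0, -1], "spin": 0}, {"travel": [0, 0, -1], "spin": 0}, {"travel": [0, 0, -1], "spin": 0}, {"travel": [0, 0, 0], "spin": 0}]}}

```text
clock: 9.35
tool_pos: [0.4266, -0.1317, 0.183]
orientation: [3.112, -0.0, -0.193]
wrist_force: [0.8, 0.2, -3.6]
grip_width: 0.022
```

```bash
python3 go.py .4266 .112 .165
```

```text
t 9.3 p [ 0.4266 -0.1317  0.183 ] rpy [ 3.112 -0.    -0.193] w 0.022 F [ 0.8  0.2 -3.6] j7 0.35
units [-1.87 -9.58  0.43] spin units -0.06
```

>>> {"name": "servo_tool", "arguments": {"commands": [{"travel": [0, -0.5, 0], "spin": 0}, {"travel": [-0.2, -1, 0], "spin": 0}, {"travel": [-0.2, -1, 0], "spin": 0}, {"travel": [-0.2, -1, 0], "spin": 0}, {"travel": [-0.2, -1, 0], "spin": 0}, {"travel": [-0.2, -1, 0], "spin": 0}, {"travel": [-0.2, -1, 0], "spin": 0}, {"travel": [-0.2, -1, 0], "spin": 0}, {"travel": [-0.2, -1, 0], "spin": 0}, {"travel": [-0.2, -0.6, 0], "spin": 0}, {"travel": [0, 0, 0], "spin": 0}]}}

```text
clock: 10.45
tool_pos: [0.4181, 0.1082, 0.1691]
orientation: [3.107, 0.011, -0.197]
wrist_force: [0.3, -1.4, -3.0]
grip_width: 0.0222
```

```bash
python3 go.py .4266 .112 .165; python3 -c "
from h import *
c=snap('wrist','w2.png')"
```

```text
t 10.4 p [0.4181 0.1082 0.1691] rpy [ 3.107  0.011 -0.197] w 0.0222 F [ 0.3 -1.4 -3. ] j7 -0.18
units [ 0.31 -0.22  0.15] spin units -0.1
```

View pics/w2.png

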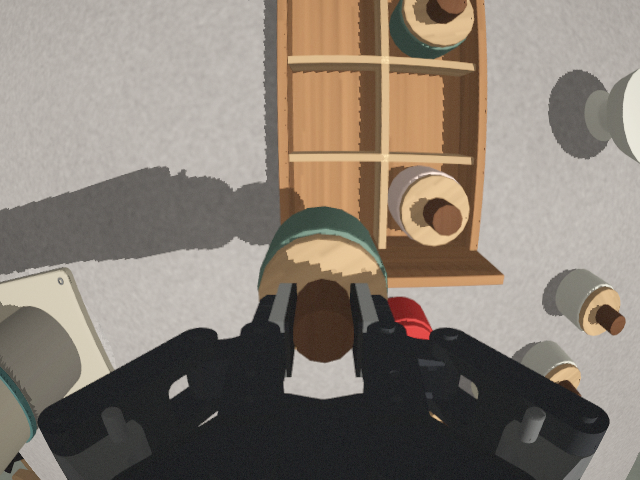

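```bash
python3 -c "
from h import *
c=dict(np.load('pics/w2.npz'))
a=-.1875;R=np.array([[np.cos(a),-np.sin(a)],[np.sin(a),np.cos(a)]]);t=np.array([.4808,.1832])
for p in((384,62),(385,157)):
  w=wray(c,*p,.048)[:2];print(w.round(4),(R.T@(w-t)).round(4))
print([ (R.T@(np.array(j[:2])-t)).round(4) for j in jars(c,.068)])"
```

```text
[0.4888 0.224 ] [0.0003 0.0416]
[0.4754 0.1479] [ 0.0013 -0.0357]
[array([ 0.2214, -0.2688]), array([ 0.2449, -0.18  ]), array([0.0412, 0.083 ])]
```

>>> {"name": "servo_tool", "arguments": {"commands": [{"travel": [0.35, -0.2, 0], "spin": 0}, {"travel": [0.05, -0.1, 0], "spin": 0}, {"travel": [0, 0, 0], "spin": 0}]}}

```text
clock: 10.8
tool_pos: [0.4304, 0.1095, 0.1683]
orientation: [3.105, 0.011, -0.202]
wrist_force: [-0.3, 0.2, -2.6]
grip_width: 0.022
```

```bash
python3 go.py .4266 .112 .039
```

```text
t 10.8 p [0.4304 0.1095 0.1683] rpy [ 3.105  0.011 -0.202] w 0.022 F [-0.3  0.2 -2.6] j7 -0.18
units [-0.11 -0.26  5.17] spin units -0.17
```

>>> {"name": "servo_tool", "arguments": {"commands": [{"travel": [-0.1, -0.3, 0.3], "spin": 0}, {"travel": [0, 0, 1], "spin": -0.2}, {"travel": [0, 0, 1], "spin": 0}, {"travel": [0, 0, 0.5], "spin": 0}, {"travel": [0, 0, 0], "spin": 0}]}}

```text
clock: 11.3
tool_pos: [0.4292, 0.1153, 0.0948]
orientation: [3.106, 0.01, -0.187]
wrist_force: [-1.4, 0.1, -2.3]
grip_width: 0.0222
```

```bash
python3 go.py .427 .1135 .039
```

```text
t 11.3 p [0.4292 0.1153 0.0948] rpy [ 3.106  0.01  -0.187] w 0.0222 F [-1.4  0.1 -2.3] j7 -0.09
units [-0.05  0.01  2.24] spin units 0.0
```

>>> {"name": "servo_tool", "arguments": {"commands": [{"travel": [-0.05, 0, 0.6], "spin": 0}, {"travel": [0, 0, 0.6], "spin": 0}, {"travel": [0, 0, 0.5], "spin": 0}, {"travel": [0, 0, 0.3], "spin": 0}, {"travel": [0, 0, 0], "spin": 0}]}}

```text
clock: 11.8
tool_pos: [0.4291, 0.1148, 0.0445]
orientation: [3.108, 0.007, -0.188]
wrist_force: [0.2, 0.2, -3.0]
grip_width: 0.0223
```

```bash
python3 go.py .427 .1135 .038
```

```text
t 11.8 p [0.4291 0.1148 0.0445] rpy [ 3.108  0.007 -0.188] w 0.0223 F [ 0.2  0.2 -3. ] j7 -0.03
units [-0.07  0.06  0.26] spin units -0.01
```

>>> {"name": "servo_tool", "arguments": {"commands": [{"travel": [-0.05, 0, 0.15], "spin": 0}, {"travel": [0, 0, 0.15], "spin": 0}, {"travel": [0, 0, 0], "spin": 0}]}}

```text
clock: 12.1
tool_pos: [0.4289, 0.1153, 0.0377]
orientation: [3.11, 0.004, -0.188]
wrist_force: [0.3, -0.5, -2.6]
grip_width: 0.0221
```

>>> {"name": "servo_tool", "arguments": {"commands": [{"travel": [0, 0, 0.06], "spin": 0}, {"travel": [0, 0, 0.04], "spin": 0}]}}

```text
clock: 12.3
tool_pos: [0.4291, 0.1155, 0.0363]
orientation: [3.111, 0.004, -0.188]
wrist_force: [-4.6, 0.0, 19.0]
grip_width: 0.0224
```

>>> {"name": "servo_tool", "arguments": {"commands": [{"travel": [0, 0, 0], "spin": 0}, {"travel": [0, 0, 0], "spin": 0}, {"travel": [0, 0, 0], "spin": 0}, {"travel": [0, 0, 0], "spin": 0}, {"travel": [0, 0, -0.5], "spin": 0}, {"travel": [0, 0, -1], "spin": 0}, {"travel": [0, 0, -1], "spin": 0}, {"travel": [0, 0, -1], "spin": 0}, {"travel": [0, 0, -1], "spin": 0}, {"travel": [0, 0, -0.5], "spin": 0}], "hand": 0.6}}

```text
clock: 13.3
tool_pos: [0.4299, 0.1185, 0.165]
orientation: [3.109, 0.006, -0.19]
wrist_force: [0.9, 1.0, -0.8]
grip_width: 0.0511
```

```bash
cat > jc.py <<'E'
from h import *
c=read_camera('wrist');a=-.1875;R=np.array([[np.cos(a),-np.sin(a)],[np.sin(a),np.cos(a)]]);t=np.array([.4811,.1845])
for z in(.068,.06):
    for j in jars(c,z):
        q=R.T@(np.array(j[:2])-t);inc=abs(q[0])<.085 and abs(q[1])<.125
        if inc==(z==.068): print('crate' if inc else 'bench',q.round(4) if inc else j)
E
python3 jc.py; python3 go.py .505 -.146 .15
```

```text
crate [-0.0418 -0.0796]
crate [0.0415 0.0825]
bench (0.696, -0.0451, 0.0299)
t 13.3 p [0.4308 0.1188 0.166 ] rpy [ 3.111  0.004 -0.19 ] w 0.0513 F [1.3 0.6 1.8] j7 -0.18
units [4.92 9.82 0.92] spin units -0.03
```

>>> {"name": "servo_tool", "arguments": {"commands": [{"travel": [0.5, 1, 0], "spin": 0}, {"travel": [0.5, 1, 0], "spin": 0}, {"travel": [0.5, 1, 0], "spin": 0}, {"travel": [0.5, 1, 0], "spin": 0}, {"travel": [0.5, 1, 0], "spin": 0}, {"travel": [0.5, 1, 0], "spin": 0}, {"travel": [0.5, 1, 0], "spin": 0}, {"travel": [0.5, 1, 0], "spin": 0}, {"travel": [0.5, 1, 0], "spin": 0}, {"travel": [0.5, 1, 0], "spin": 0}, {"travel": [0, 0, 0], "spin": 0}]}}

```text
clock: 14.45
tool_pos: [0.5082, -0.158, 0.167]
orientation: [3.111, 0.009, -0.183]
wrist_force: [0.0, -0.7, -0.3]
grip_width: 0.0512
```

```bash
python3 jc.py; python3 go.py .505 -.146 .08
```

```text
bench (0.5052, -0.1452, 0.0288)
bench (0.5829, -0.143, 0.029)
bench (0.6514, -0.1356, 0.0288)
bench (0.6949, -0.0472, 0.0286)
t 14.5 p [ 0.5074 -0.1554  0.1666] rpy [ 3.113  0.011 -0.181] w 0.051 F [-0.4  0.1 -1. ] j7 0.38
units [-0.13 -0.45  3.45] spin units 0.07
```

>>> {"name": "servo_tool", "arguments": {"commands": [{"travel": [-0.15, -0.45, 0.5], "spin": 0.07}, {"travel": [0, 0, 1], "spin": 0}, {"travel": [0, 0, 1], "spin": 0}, {"travel": [0, 0, 0.5], "spin": 0}, {"travel": [0, 0, 0], "spin": 0}]}}

```text
clock: 15.0
tool_pos: [0.5026, -0.1384, 0.0866]
orientation: [3.118, 0.015, -0.183]
wrist_force: [-0.1, 0.5, -0.0]
grip_width: 0.0512
```

```bash
python3 go.py .505 -.1455 .028
```

```text
t 15.0 p [ 0.5026 -0.1384  0.0866] rpy [ 3.118  0.015 -0.183] w 0.0512 F [-0.1  0.5 -0. ] j7 0.43
units [0.18 0.2  2.35] spin units 0.06
```

>>> {"name": "servo_tool", "arguments": {"commands": [{"travel": [0.18, 0.2, 0.3], "spin": 0}, {"travel": [0, 0, 0.7], "spin": 0}, {"travel": [0, 0, 0.7], "spin": 0}, {"travel": [0, 0, 0.55], "spin": 0}, {"travel": [0, 0, 0], "spin": 0}]}}

```text
clock: 15.5
tool_pos: [0.5083, -0.1443, 0.0298]
orientation: [3.119, 0.01, -0.179]
wrist_force: [-0.1, -0.9, 0.5]
grip_width: 0.0514
```

```bash
python3 go.py .505 -.1455 .028
```

```text
t 15.5 p [ 0.5083 -0.1443  0.0298] rpy [ 3.119  0.01  -0.179] w 0.0514 F [-0.1 -0.9  0.5] j7 0.49
units [-0.12  0.07  0.07] spin units 0.1
```

Close and lift. Keep in mind the tool z at grasp.

>>> {"name": "servo_tool", "arguments": {"commands": [{"travel": [-0.12, 0.05, 0.05], "spin": 0}, {"travel": [0, 0, 0], "spin": 0}, {"travel": [0, 0, 0], "spin": 0}, {"travel": [0, 0, 0], "spin": 0}, {"travel": [0, 0, 0], "spin": 0}, {"travel": [0, 0, 0], "spin": 0}], "hand": 0}}

```text
clock: 16.1
tool_pos: [0.5061, -0.1452, 0.0305]
orientation: [3.119, 0.008, -0.178]
wrist_force: [-0.4, 0.1, -3.8]
grip_width: 0.0214
```

>>> {"name": "servo_tool", "arguments": {"commands": [{"travel": [0, 0, -0.3], "spin": 0}, {"travel": [0, 0, -0.6], "spin": 0}, {"travel": [0, 0, -1], "spin": 0}, {"travel": [0, 0, -1], "spin": 0}, {"travel": [0, 0, -1], "spin": 0}, {"travel": [0, 0, -1], "spin": 0}, {"travel": [0, 0, -1], "spin": 0}, {"travel": [0, 0, 0], "spin": 0}]}}

```text
clock: 16.9
tool_pos: [0.5064, -0.1416, 0.1854]
orientation: [3.119, 0.01, -0.179]
wrist_force: [1.0, -0.9, -4.1]
grip_width: 0.0225
```

```bash
python3 go.py .443 .192 .17
```

```text
t 16.9 p [ 0.5064 -0.1416  0.1854] rpy [ 3.119  0.01  -0.179] w 0.0225 F [ 1.  -0.9 -4.1] j7 0.36
units [ -4.87 -12.69   0.38] spin units 0.09
```

>>> {"name": "servo_tool", "arguments": {"commands": [{"travel": [0, -0.5, 0], "spin": 0}, {"travel": [-0.4, -1, 0], "spin": 0.1}, {"travel": [-0.4, -1, 0], "spin": 0}, {"travel": [-0.4, -1, 0], "spin": 0}, {"travel": [-0.4, -1, 0], "spin": 0}, {"travel": [-0.4, -1, 0], "spin": 0}, {"travel": [-0.4, -1, 0], "spin": 0}, {"travel": [-0.4, -1, 0], "spin": 0}, {"travel": [-0.4, -1, 0], "spin": 0}, {"travel": [-0.4, -1, 0], "spin": 0}, {"travel": [-0.4, -1, 0], "spin": 0}, {"travel": [-0.4, -1, 0], "spin": 0}]}}

```text
clock: 18.1
tool_pos: [0.4371, 0.1792, 0.1658]
orientation: [3.111, 0.034, -0.191]
wrist_force: [0.5, 0.6, -4.1]
grip_width: 0.0217
```

>>> {"name": "servo_tool", "arguments": {"commands": [{"travel": [-0.2, -0.8, 0], "spin": 0}, {"travel": [0, 0, 0], "spin": 0}]}}

```text
clock: 18.3
tool_pos: [0.4312, 0.2067, 0.1622]
orientation: [3.11, 0.04, -0.183]
wrist_force: [-0.7, 0.1, -3.7]
grip_width: 0.0221
```

```bash
python3 go.py .442 .192 .0395
```

```text
t 18.3 p [0.4312 0.2067 0.1622] rpy [ 3.11   0.04  -0.183] w 0.0221 F [-0.7  0.1 -3.7] j7 -0.31
units [0.73 0.35 4.9 ] spin units 0.05
```

>>> {"name": "servo_tool", "arguments": {"commands": [{"travel": [0.7, 0.35, 0], "spin": 0}, {"travel": [0.1, 0, 0], "spin": 0}, {"travel": [0, 0, 0.5], "spin": 0}, {"travel": [0, 0, 1], "spin": 0}, {"travel": [0, 0, 0.8], "spin": 0}, {"travel": [0, 0, 0], "spin": 0}]}}

```text
clock: 18.9
tool_pos: [0.4402, 0.1935, 0.0978]
orientation: [3.105, 0.05, -0.182]
wrist_force: [-0.6, -0.0, -4.1]
grip_width: 0.0222
```

```bash
python3 go.py .442 .192 .0395
```

```text
t 18.9 p [0.4402 0.1935 0.0978] rpy [ 3.105  0.05  -0.182] w 0.0222 F [-0.6 -0.  -4.1] j7 -0.21
units [ 0.2  -0.04  2.32] spin units 0.07
```

>>> {"name": "servo_tool", "arguments": {"commands": [{"travel": [0.2, 0, 0.6], "spin": 0}, {"travel": [0, 0, 0.6], "spin": 0}, {"travel": [0, 0, 0.5], "spin": 0}, {"travel": [0, 0, 0.3], "spin": 0}, {"travel": [0, 0, 0], "spin": 0}]}}

```text
clock: 19.4
tool_pos: [0.4418, 0.1915, 0.0474]
orientation: [3.105, 0.051, -0.184]
wrist_force: [0.5, 0.4, -4.1]
grip_width: 0.0218
```

```bash
python3 go.py .442 .192 .0395
```

```text
t 19.4 p [0.4418 0.1915 0.0474] rpy [ 3.105  0.051 -0.184] w 0.0218 F [ 0.5  0.4 -4.1] j7 -0.16
units [ 0.02 -0.03  0.32] spin units 0.04
```

>>> {"name": "servo_tool", "arguments": {"commands": [{"travel": [0, 0, 0.15], "spin": 0}, {"travel": [0, 0, 0.1], "spin": 0}, {"travel": [0, 0, 0], "spin": 0}]}}

```text
clock: 19.7
tool_pos: [0.4424, 0.1919, 0.0422]
orientation: [3.107, 0.049, -0.184]
wrist_force: [0.0, 0.1, -3.4]
grip_width: 0.0215
```

>>> {"name": "servo_tool", "arguments": {"commands": [{"travel": [0, 0, 0.03], "spin": 0}, {"travel": [0, 0, 0], "spin": 0}]}}

```text
clock: 19.9
tool_pos: [0.4428, 0.1921, 0.042]
orientation: [3.107, 0.048, -0.184]
wrist_force: [-0.9, -0.1, -3.9]
grip_width: 0.0219
```

>>> {"name": "servo_tool", "arguments": {"commands": [{"travel": [0, 0, 0.08], "spin": 0}, {"travel": [0, 0, 0.04], "spin": 0}]}}

```text
clock: 20.1
tool_pos: [0.443, 0.1922, 0.0392]
orientation: [3.108, 0.047, -0.184]
wrist_force: [0.1, -0.9, -3.7]
grip_width: 0.0222
```

>>> {"name": "servo_tool", "arguments": {"commands": [{"travel": [0, 0, 0], "spin": 0}, {"travel": [0, 0, 0], "spin": 0}, {"travel": [0, 0, 0], "spin": 0}, {"travel": [0, 0, 0], "spin": 0}, {"travel": [0, 0, -0.5], "spin": 0}, {"travel": [0, 0, -1], "spin": 0}, {"travel": [0, 0, -1], "spin": 0}, {"travel": [0, 0, -1], "spin": 0}, {"travel": [0, 0, -1], "spin": 0}, {"travel": [0, 0, -0.7], "spin": 0}, {"travel": [0, 0, 0], "spin": 0}], "hand": 0.6}}

```text
clock: 21.2
tool_pos: [0.4516, 0.1948, 0.1798]
orientation: [3.11, 0.044, -0.186]
wrist_force: [0.0, -0.2, 0.3]
grip_width: 0.0515
```

```bash
python3 jc.py; python3 go.py .583 -.143 .17
```

```text
crate [-0.0384 -0.077 ]
crate [ 0.0474 -0.0673]
bench (0.7012, -0.0385, 0.0263)
t 21.2 p [0.4509 0.1946 0.1788] rpy [ 3.11   0.045 -0.186] w 0.0513 F [-0.  -0.4 -0.1] j7 -0.29
units [ 7.7  12.29  0.4 ] spin units 0.02
```

>>> {"name": "servo_tool", "arguments": {"commands": [{"travel": [0.65, 1, 0], "spin": 0}, {"travel": [0.65, 1, 0], "spin": 0}, {"travel": [0.65, 1, 0], "spin": 0}, {"travel": [0.65, 1, 0], "spin": 0}, {"travel": [0.65, 1, 0], "spin": 0}, {"travel": [0.65, 1, 0], "spin": 0}, {"travel": [0.65, 1, 0], "spin": 0}, {"travel": [0.65, 1, 0], "spin": 0}, {"travel": [0.65, 1, 0], "spin": 0}, {"travel": [0.65, 1, 0], "spin": 0}, {"travel": [0.65, 1, 0], "spin": 0}, {"travel": [0.3, 0.6, 0], "spin": 0}]}}

```text
clock: 22.45
tool_pos: [0.5757, -0.1316, 0.1668]
orientation: [3.107, 0.068, -0.178]
wrist_force: [-0.4, 1.0, 0.2]
grip_width: 0.0514
```

```bash
python3 jc.py; python3 go.py .583 -.143 .08; python3 -c "
from h import *
c=snap('top','t1.png');cv2.imwrite('pics/t1c.png',cv2.resize(c['image'][150:330,145:445,::-1],None,fx=2.5,fy=2.5))"
```

```text
bench (0.5842, -0.1447, 0.029)
bench (0.6521, -0.1372, 0.029)
bench (0.6957, -0.0488, 0.0289)
t 22.5 p [ 0.5757 -0.1347  0.1668] rpy [ 3.104  0.068 -0.181] w 0.0512 F [ 2.  -4.   1.1] j7 0.3
units [0.58 0.15 3.45] spin units 0.08
```

View pics/t1c.png

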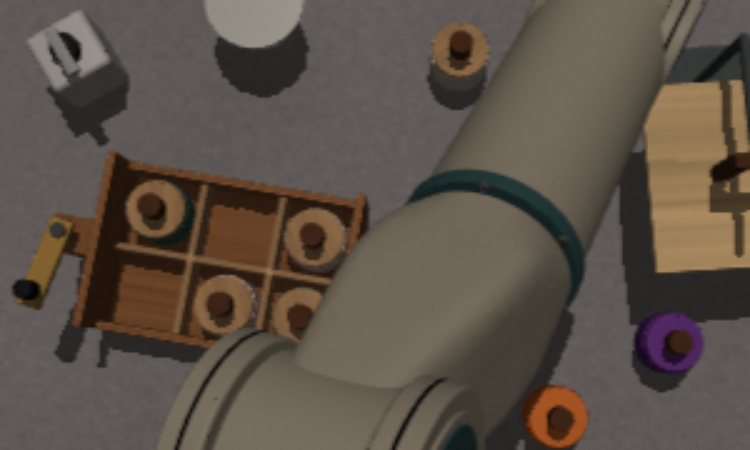

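>>> {"name": "servo_tool", "arguments": {"commands": [{"travel": [0.5, 0.2, 0.5], "spin": 0}, {"travel": [0, 0, 1], "spin": 0}, {"travel": [0, 0, 1], "spin": 0}, {"travel": [0, 0, 0.5], "spin": 0}, {"travel": [0, 0, 0], "spin": 0}]}}

```text
clock: 23.05
tool_pos: [0.5783, -0.1343, 0.0863]
orientation: [3.111, 0.075, -0.177]
wrist_force: [-0.2, 0.4, 0.4]
grip_width: 0.0512
```

```bash
python3 go.py .584 -.144 .028
```

```text
t 23.1 p [ 0.5783 -0.1343  0.0863] rpy [ 3.111  0.075 -0.177] w 0.0512 F [-0.2  0.4  0.4] j7 0.35
units [0.47 0.27 2.31] spin units 0.12
```

>>> {"name": "servo_tool", "arguments": {"commands": [{"travel": [0.45, 0.25, 0], "spin": 0.1}, {"travel": [0, 0, 0], "spin": 0}, {"travel": [0, 0, 0], "spin": 0}, {"travel": [0, 0, 0], "spin": 0}, {"travel": [0, 0, 0], "spin": 0}, {"travel": [0, 0, 0], "spin": 0}, {"travel": [0, 0, 0], "spin": 0}, {"travel": [0, 0, 0], "spin": 0}, {"travel": [0, 0, 0], "spin": 0}, {"travel": [0, 0, 0], "spin": 0}, {"travel": [0, 0, 0], "spin": 0}, {"travel": [0, 0, 0], "spin": 0}]}}

```text
clock: 24.25
tool_pos: [0.5882, -0.1384, 0.0886]
orientation: [3.114, 0.074, -0.182]
wrist_force: [0.3, 0.4, 1.1]
grip_width: 0.0515
```

```bash
python3 go.py .584 -.144 .028
```

```text
t 24.2 p [ 0.5882 -0.1384  0.0886] rpy [ 3.114  0.074 -0.182] w 0.0515 F [0.3 0.4 1.1] j7 0.34
units [0.06 0.18 2.43] spin units 0.06
```

>>> {"name": "servo_tool", "arguments": {"commands": [{"travel": [-0.1, 0.25, 0.4], "spin": 0}, {"travel": [0, 0, 0.7], "spin": 0}, {"travel": [0, 0, 0.7], "spin": 0}, {"travel": [0, 0, 0.55], "spin": 0}, {"travel": [0, 0, 0], "spin": 0}]}}

```text
clock: 24.75
tool_pos: [0.5783, -0.1472, 0.0267]
orientation: [3.113, 0.074, -0.183]
wrist_force: [-0.2, 0.5, 0.0]
grip_width: 0.0514
```

```bash
python3 go.py .580 -.1455 .029
```

```text
t 24.8 p [ 0.5783 -0.1472  0.0267] rpy [ 3.113  0.074 -0.183] w 0.0514 F [-0.2  0.5  0. ] j7 0.39
units [ 0.05 -0.08 -0.1 ] spin units 0.05
```

>>> {"name": "servo_tool", "arguments": {"commands": [{"travel": [0.05, -0.08, -0.1], "spin": 0}, {"travel": [0, 0, 0], "spin": 0}, {"travel": [0, 0, 0], "spin": 0}, {"travel": [0, 0, 0], "spin": 0}, {"travel": [0, 0, 0], "spin": 0}, {"travel": [0, 0, 0], "spin": 0}], "hand": 0}}

```text
clock: 25.35
tool_pos: [0.5809, -0.1453, 0.0303]
orientation: [3.113, 0.073, -0.183]
wrist_force: [0.1, 0.2, -3.6]
grip_width: 0.0218
```

>>> {"name": "servo_tool", "arguments": {"commands": [{"travel": [0, 0, -0.3], "spin": 0}, {"travel": [0, 0, -0.6], "spin": 0}, {"travel": [0, 0, -1], "spin": 0}, {"travel": [0, 0, -1], "spin": 0}, {"travel": [0, 0, -1], "spin": 0}, {"travel": [0, 0, -1], "spin": 0}, {"travel": [0, 0, -1], "spin": 0}, {"travel": [0, 0, 0], "spin": 0}]}}

```text
clock: 26.15
tool_pos: [0.5925, -0.1437, 0.1893]
orientation: [3.112, 0.071, -0.184]
wrist_force: [1.7, 0.1, -3.7]
grip_width: 0.0218
```

```bash
python3 go.py .457 .27 .18
```

```text
t 26.1 p [ 0.5925 -0.1437  0.1893] rpy [ 3.112  0.071 -0.184] w 0.0218 F [ 1.7  0.1 -3.7] j7 0.3
units [ -8.31 -15.3    0.51] spin units 0.03
```

>>> {"name": "servo_tool", "arguments": {"commands": [{"travel": [-0.3, -0.5, 0], "spin": 0}, {"travel": [-0.5, -0.9, 0], "spin": 0}, {"travel": [-0.5, -0.9, 0], "spin": 0}, {"travel": [-0.5, -0.9, 0], "spin": 0}, {"travel": [-0.5, -0.9, 0], "spin": 0}, {"travel": [-0.5, -0.9, 0], "spin": 0}, {"travel": [-0.5, -0.9, 0], "spin": 0}, {"travel": [-0.5, -0.9, 0], "spin": 0}, {"travel": [-0.5, -0.9, 0], "spin": 0}, {"travel": [-0.5, -0.9, 0], "spin": 0}, {"travel": [-0.5, -0.9, 0], "spin": 0}, {"travel": [-0.5, -0.9, 0], "spin": 0}]}}

```text
clock: 27.35
tool_pos: [0.4736, 0.1557, 0.1803]
orientation: [3.106, 0.102, -0.188]
wrist_force: [-0.0, 0.5, -3.8]
grip_width: 0.0223
```

```bash
python3 go.py .457 .27 .18
```

```text
t 27.4 p [0.4736 0.1557 0.1803] rpy [ 3.106  0.102 -0.188] w 0.0223 F [-0.   0.5 -3.8] j7 -0.19
units [-1.5  -4.37  0.01] spin units -0.01
```

>>> {"name": "servo_tool", "arguments": {"commands": [{"travel": [0, 0, -1], "spin": 0}, {"travel": [0, 0, -1], "spin": 0}, {"travel": [0, 0, -1], "spin": 0}, {"travel": [0, 0, -1], "spin": 0}]}}

```text
clock: 27.75
tool_pos: [0.4709, 0.1659, 0.2738]
orientation: [3.099, 0.125, -0.176]
wrist_force: [0.4, -0.1, -3.9]
grip_width: 0.0222
```

>>> {"name": "servo_tool", "arguments": {"commands": [{"travel": [0, 0, 0], "spin": -1}, {"travel": [0, 0, 0], "spin": -1}, {"travel": [0, 0, 0], "spin": -1}, {"travel": [0, 0, 0], "spin": -1}, {"travel": [0, 0, 0], "spin": -1}, {"travel": [0, 0, 0], "spin": -1}]}}

```text
clock: 28.35
tool_pos: [0.4617, 0.1702, 0.2698]
orientation: [-3.11, 0.139, 0.379]
wrist_force: [0.1, -0.4, -3.8]
grip_width: 0.0224
```

>>> {"name": "servo_tool", "arguments": {"commands": [{"travel": [0, 0, 0], "spin": 1}, {"travel": [0, 0, 0], "spin": 1}, {"travel": [0, 0, 0], "spin": 1}, {"travel": [0, 0, 0], "spin": 1}, {"travel": [0, 0, 0], "spin": 1}, {"travel": [0, 0, 0], "spin": 1}]}}

```text
clock: 28.95
tool_pos: [0.4492, 0.1728, 0.2619]
orientation: [3.091, 0.154, -0.165]
wrist_force: [-0.0, 0.9, -3.2]
grip_width: 0.0224
```

>>> {"name": "servo_tool", "arguments": {"commands": [{"travel": [1, 0, 0], "spin": 0}, {"travel": [1, 0, 0], "spin": 0}, {"travel": [1, 0, 0], "spin": 0}, {"travel": [1, 0, 0], "spin": 0}]}}

```text
clock: 29.35
tool_pos: [0.5381, 0.1615, 0.2406]
orientation: [3.089, 0.169, -0.16]
wrist_force: [-0.2, 0.2, -3.9]
grip_width: 0.0221
```

>>> {"name": "servo_tool", "arguments": {"commands": [{"travel": [-1, 0, 0], "spin": 0}, {"travel": [-1, 0, 0], "spin": 0}, {"travel": [-1, 0, 0], "spin": 0}, {"travel": [-1, 0, 0], "spin": 0}]}}

```text
clock: 29.75
tool_pos: [0.4367, 0.1764, 0.2483]
orientation: [3.078, 0.178, -0.166]
wrist_force: [0.0, -0.4, -3.6]
grip_width: 0.0222
```

>>> {"name": "servo_tool", "arguments": {"commands": [{"travel": [0, -1, 0], "spin": 0}, {"travel": [0, -1, 0], "spin": 0}, {"travel": [0, -1, 0], "spin": 0}, {"travel": [0, -1, 0], "spin": 0}]}}

```text
clock: 30.15
tool_pos: [0.44, 0.2758, 0.2384]
orientation: [3.072, 0.191, -0.169]
wrist_force: [0.9, -0.2, -3.2]
grip_width: 0.0223
```

>>> {"name": "servo_tool", "arguments": {"commands": [{"travel": [0, 0, 0], "spin": 0}, {"travel": [0, 0, 0], "spin": 0}, {"travel": [0, 0, 0], "spin": 0}, {"travel": [0, 0, 0], "spin": 0}]}}

```text
clock: 30.55
tool_pos: [0.434, 0.2795, 0.2341]
orientation: [3.068, 0.199, -0.163]
wrist_force: [0.4, -0.2, -3.5]
grip_width: 0.0221
```

```bash
python3 -c "
from h import *
s=get_state();print(np.round(s['joint_pos'],3),np.round(s['joint_velocities'],3),np.round(s['joint_efforts'],2),np.round(s['tool_pos'],4))"
```

```text
[-0.897  0.559  0.528  1.655 -0.336  1.226 -0.413] [-0.002 -0.001  0.003  0.016 -0.002 -0.006 -0.001] [ -0.42 -49.44   6.4  -18.59  -0.12   1.27   0.  ] [0.434  0.2795 0.2341]
```

>>> {"name": "servo_tool", "arguments": {"commands": [{"travel": [0, 0, 1], "spin": 0}, {"travel": [0, 0, 1], "spin": 0}, {"travel": [0, 0, 0], "spin": 0}]}}

```text
clock: 30.85
tool_pos: [0.4241, 0.2753, 0.1849]
orientation: [3.069, 0.197, -0.167]
wrist_force: [-1.1, -0.4, -3.7]
grip_width: 0.0216
```

```bash
python3 -c "
from h import *
s=get_state();print(np.round(s['joint_pos'],3),np.round(s['joint_velocities'],3),np.round(s['joint_efforts'],2),np.round(s['tool_pos'],4),np.round(s['orientation'],3))"
```

```text
[-0.892  0.597  0.509  1.744 -0.368  1.104 -0.383] [ 0.006 -0.038  0.026 -0.047  0.008  0.027 -0.007] [  0.37 -50.     6.97 -17.01  -0.11   0.62   0.1 ] [0.4241 0.2753 0.1849] [ 3.069  0.197 -0.167]
```

>>> {"name": "servo_tool", "arguments": {"commands": [{"travel": [0, 0, 0], "spin": 0}, {"travel": [0, 0, 0], "spin": 0}, {"travel": [0, 0, 0], "spin": 0}, {"travel": [0, 0, 0], "spin": 0}]}}

```text
clock: 31.25
tool_pos: [0.427, 0.2748, 0.1882]
orientation: [3.072, 0.193, -0.169]
wrist_force: [0.3, -1.4, -3.9]
grip_width: 0.022
```

```bash
python3 -c "
from h import *
s=get_state();print(np.round(s['joint_pos'],3),np.round(s['joint_velocities'],3),np.round(s['joint_efforts'],2),np.round(s['tool_pos'],4),np.round(s['orientation'],3))"
```

```text
[-0.89   0.593  0.512  1.74  -0.367  1.107 -0.384] [ 0.003 -0.01   0.004 -0.013  0.001  0.002  0.   ] [ 2.000e-02 -4.989e+01  6.770e+00 -1.680e+01 -3.000e-02  1.230e+00
  0.000e+00] [0.427  0.2748 0.1882] [ 3.072  0.193 -0.169]
```

>>> {"name": "servo_tool", "arguments": {"commands": [{"travel": [0, 0, 0], "spin": 0}, {"travel": [0, 0, 0], "spin": 0}, {"travel": [0, 0, 0], "spin": 0}, {"travel": [0, 0, 0], "spin": 0}]}}

```text
clock: 31.65
tool_pos: [0.4279, 0.2752, 0.1893]
orientation: [3.073, 0.191, -0.168]
wrist_force: [-0.4, 0.4, -4.0]
grip_width: 0.022
```

```bash
cat > js.py <<'E'
from h import *
s=get_state();print(np.round(s['joint_pos'],3),np.round(s['joint_efforts'],2),np.round(s['tool_pos'],4),np.round(s['orientation'],3))
E
python3 js.py
```

```text
[-0.89   0.591  0.512  1.738 -0.366  1.107 -0.384] [ 2.000e-02 -5.005e+01  6.780e+00 -1.695e+01 -4.000e-02  1.210e+00
  0.000e+00] [0.4279 0.2752 0.1893] [ 3.073  0.191 -0.168]
```

>>> {"name": "servo_tool", "arguments": {"commands": [{"travel": [1, 0, 0], "spin": 0}, {"travel": [1, 0, 0], "spin": 0}, {"travel": [1, 0, 0], "spin": 0}, {"travel": [0, 0, 0], "spin": 0}, {"travel": [0, 0, 0], "spin": 0}]}}

```text
clock: 32.15
tool_pos: [0.5013, 0.2636, 0.1739]
orientation: [3.073, 0.194, -0.166]
wrist_force: [-1.0, 1.1, -3.4]
grip_width: 0.0223
```

```bash
python3 js.py
```

```text
[-0.778  0.695  0.5    1.581 -0.378  1.17  -0.317] [ 9.500e-01 -5.641e+01  8.320e+00 -1.789e+01  1.300e-01  1.100e+00
  1.000e-02] [0.5013 0.2636 0.1739] [ 3.073  0.194 -0.166]
```

>>> {"name": "servo_tool", "arguments": {"commands": [{"travel": [0, 0, 0], "spin": -1}, {"travel": [0, 0, 0], "spin": -1}, {"travel": [0, 0, 0], "spin": -1}, {"travel": [0, 0, 0], "spin": -1}, {"travel": [0, 0, 0], "spin": -1}, {"travel": [0, 0, 0], "spin": -1}, {"travel": [0, 0, 0], "spin": 0}]}}

```text
clock: 32.85
tool_pos: [0.4943, 0.2658, 0.1744]
orientation: [-3.096, 0.206, 0.395]
wrist_force: [0.7, 0.1, -4.0]
grip_width: 0.0221
```

```bash
python3 js.py
```

```text
[-0.699  0.664  0.342  1.587 -0.281  1.146  0.132] [ 2.000e-01 -5.641e+01  5.230e+00 -1.787e+01 -1.000e-02  1.230e+00
  4.800e-01] [0.4943 0.2658 0.1744] [-3.096  0.206  0.395]
```

```bash
python3 go.py .70 .06 .25 0
```

```text
t 32.9 p [0.4943 0.2658 0.1744] rpy [-3.096  0.206  0.395] w 0.0221 F [ 0.7  0.1 -4. ] j7 0.13
units [ 3.72 10.58 -4.35] spin units 4.52
```

>>> {"name": "servo_tool", "arguments": {"commands": [{"travel": [0, 0, -1], "spin": 0.9}, {"travel": [0, 0, -1], "spin": 0.9}, {"travel": [0, 0, -1], "spin": 0.9}, {"travel": [0, 0, -0.7], "spin": 0.9}, {"travel": [0, 0, -0.3], "spin": 0.9}]}}

```text
clock: 33.35
tool_pos: [0.5102, 0.2704, 0.2746]
orientation: [3.097, 0.215, -0.031]
wrist_force: [-0.0, 0.1, -4.0]
grip_width: 0.0215
```

```bash
python3 go.py .72 .06 .25 0;python3 js.py
```

```text
t 33.4 p [0.5102 0.2704 0.2746] rpy [ 3.097  0.215 -0.031] w 0.0215 F [-0.   0.1 -4. ] j7 -0.26
units [ 8.66  8.18 -0.52] spin units -0.35
[-0.76   0.62   0.485  1.406 -0.311  1.406 -0.263] [ 4.000e-01 -5.626e+01  6.210e+00 -2.041e+01  1.000e-02  1.270e+00
  7.800e-01] [0.5102 0.2704 0.2746] [ 3.097  0.215 -0.031]
```

>>> {"name": "servo_tool", "arguments": {"commands": [{"travel": [0.9, 0.9, 0], "spin": 0}, {"travel": [0.9, 0.9, 0], "spin": 0}, {"travel": [0.9, 0.9, 0], "spin": 0}, {"travel": [0.9, 0.9, 0], "spin": 0}, {"travel": [0.9, 0.9, 0], "spin": 0}, {"travel": [0.9, 0.9, 0], "spin": 0}, {"travel": [0.9, 0.9, 0], "spin": 0}, {"travel": [0.9, 0.9, 0], "spin": 0}, {"travel": [0.9, 0.9, 0], "spin": 0}]}}

```text
clock: 34.25
tool_pos: [0.7018, 0.0694, 0.2402]
orientation: [3.104, 0.219, -0.033]
wrist_force: [1.2, -0.3, -4.5]
grip_width: 0.0218
```

>>> {"name": "servo_tool", "arguments": {"commands": [{"travel": [1, 0, -0.2], "spin": 0}, {"travel": [1, 0, -0.2], "spin": 0}, {"travel": [1, 0, -0.2], "spin": 0}, {"travel": [1, 0, -0.2], "spin": 0}]}}

```text
clock: 34.65
tool_pos: [0.7996, 0.0629, 0.2379]
orientation: [3.099, 0.223, -0.048]
wrist_force: [1.6, 1.1, -2.9]
grip_width: 0.0223
```

>>> {"name": "servo_tool", "arguments": {"commands": [{"travel": [1, 0, -0.2], "spin": 0}, {"travel": [1, 0, -0.2], "spin": 0}, {"travel": [1, 0, -0.2], "spin": 0}, {"travel": [1, 0, -0.2], "spin": 0}]}}

```text
clock: 35.05
tool_pos: [0.8253, 0.0531, 0.2109]
orientation: [3.104, 0.195, -0.06]
wrist_force: [-0.3, 48.8, -9.9]
grip_width: 0.022
```

```bash
python3 js.py
```

```text
[-0.162  1.282  1.175  0.186 -1.101  1.98  -0.034] [  0.82 -84.53   8.96  -8.66  -6.71   1.27  -0.09] [0.8253 0.0531 0.2109] [ 3.104  0.195 -0.06 ]
```

>>> {"name": "servo_tool", "arguments": {"commands": [{"travel": [-0.3, 0, -0.2], "spin": 0}, {"travel": [-0.6, 0, -0.2], "spin": 0}, {"travel": [-0.8, 0, -0.2], "spin": 0}, {"travel": [-0.8, 0, -0.2], "spin": 0}]}}

```text
clock: 35.45
tool_pos: [0.7661, 0.0526, 0.2364]
orientation: [3.089, 0.2, -0.074]
wrist_force: [1.0, 1.2, -3.2]
grip_width: 0.0217
```

```bash
python3 js.py; python3 -c "
from h import *
c=snap('scene','s2.png');cv2.imwrite('pics/s2c.png',c['image'][:,:,::-1])"
```

```text
[-0.373  1.163  1.231  0.685 -0.963  1.869  0.221] [  3.58 -75.03  13.28 -12.84   0.38   1.52  -0.46] [0.7661 0.0526 0.2364] [ 3.089  0.2   -0.074]
```

View pics/s2c.png

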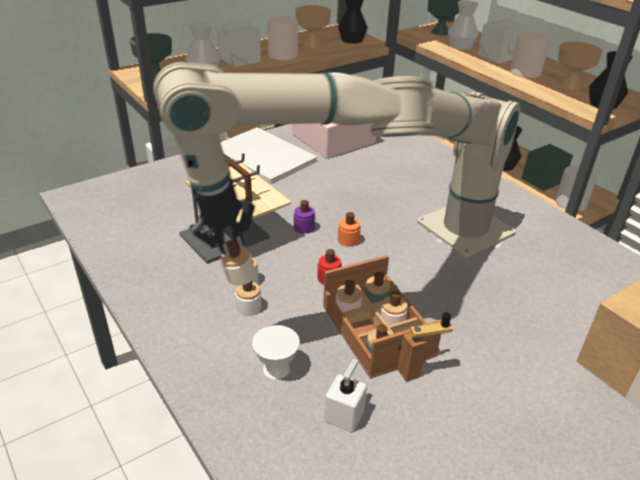

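>>> {"name": "servo_tool", "arguments": {"commands": [{"travel": [-0.8, 0.3, -0.1], "spin": 0}, {"travel": [-0.8, 0.3, -0.1], "spin": 0}, {"travel": [-0.8, 0.3, -0.1], "spin": 0}, {"travel": [-0.8, 0.3, -0.1], "spin": 0}, {"travel": [-0.8, 0.3, -0.1], "spin": 0}, {"travel": [-0.8, 0.3, 0], "spin": 0}, {"travel": [-0.8, 0.3, 0], "spin": 0}, {"travel": [0, 0, 0], "spin": 0}, {"travel": [0, 0, 0], "spin": 0}]}}

```text
clock: 36.4
tool_pos: [0.6186, 0.0243, 0.2823]
orientation: [3.103, 0.202, -0.078]
wrist_force: [-0.3, -0.2, -4.5]
grip_width: 0.0218
```

```bash
python3 js.py
```

```text
[-0.599  0.936  1.274  1.271 -0.752  1.682  0.486] [ 8.100e-01 -6.145e+01  1.851e+01 -1.445e+01  9.800e-01  9.900e-01
  4.000e-02] [0.6186 0.0243 0.2823] [ 3.103  0.202 -0.078]
```

>>> {"name": "servo_tool", "arguments": {"commands": [{"travel": [0, 0, 0], "spin": -1}, {"travel": [0, 0, 0], "spin": -1}, {"travel": [0, 0, 0], "spin": -1}, {"travel": [0, 0, 0], "spin": -1}, {"travel": [0, 0, 0], "spin": -1}, {"travel": [0, 0, 0], "spin": -1}, {"travel": [0, 0, 0], "spin": -1}, {"travel": [0, 0, 0], "spin": -1}, {"travel": [0, 0, 0], "spin": 0}]}}

```text
clock: 37.3
tool_pos: [0.6252, 0.0318, 0.2781]
orientation: [-3.034, 0.173, 0.663]
wrist_force: [-0.0, 0.6, -4.2]
grip_width: 0.0219
```

```bash
python3 js.py
python3 - <<'E'
from h import *
from scipy.spatial.transform import Rotation as Ro
q=get_state()['joint_pos'];o=Ro.from_euler('xyz',get_state()['orientation']).as_matrix()
import itertools
print(o.round(3))
best=[]
for s in itertools.product([1,-1],repeat=7):
    R=np.eye(3)
    for i,(a,g) in enumerate(zip('zyzyzyz',s)): R=R@Ro.from_euler(a,g*q[i]).as_matrix()
    for a in range(4):
      for F in (np.eye(3),np.diag([1,-1,-1.]),np.diag([-1,-1,1.]),np.diag([-1,1,-1.])):
        M=Ro.from_euler('z',a*np.pi/2).as_matrix()@R@F
        best.append((np.linalg.norm(M[:,2]-o[:,2]),s,a,F.diagonal()))
best.sort(key=lambda b:b[0]);[print(b) for b in best[:5]]
E
```

```text
[-0.561  0.865  1.084  1.255 -0.64   1.607  1.1  ] [ 3.000e-02 -6.061e+01  1.552e+01 -1.687e+01  7.400e-01  1.020e+00
  5.000e-01] [0.6252 0.0318 0.2781] [-3.034  0.173  0.663]
[[ 0.776  0.597 -0.201]
 [ 0.606 -0.795 -0.021]
 [-0.173 -0.106 -0.979]]
(np.float64(3.002224531865041e-16), (-1, -1, -1, -1, -1, -1, 1), 2, array([1., 1., 1.]))
(np.float64(3.002224531865041e-16), (-1, -1, -1, -1, -1, -1, 1), 2, array([-1., -1.,  1.]))
(np.float64(3.002224531865041e-16), (-1, -1, -1, -1, -1, -1, -1), 2, array([1., 1., 1.]))
(np.float64(3.002224531865041e-16), (-1, -1, -1, -1, -1, -1, -1), 2, array([-1., -1.,  1.]))
(np.float64(3.056462650923995e-16), (-1, 1, -1, 1, -1, 1, 1), 0, array([1., 1., 1.]))
```

```bash
cat > kin.py <<'E'
import numpy as np
from scipy.spatial.transform import Rotation as Ro
D=[([-1.344,.629,.038,1.518,-.027,.996,-.02],[.187,.622,.193]),
([-.897,.559,.528,1.655,-.336,1.226,-.413],[.434,.2795,.2341]),
([-.892,.597,.509,1.744,-.368,1.104,-.383],[.4241,.2753,.1849]),
([-.89,.591,.512,1.738,-.366,1.107,-.384],[.4279,.2752,.1893]),
([-.778,.695,.5,1.581,-.378,1.17,-.317],[.5013,.2636,.1739]),
([-.699,.664,.342,1.587,-.281,1.146,.132],[.4943,.2658,.1744]),
([-.76,.62,.485,1.406,-.311,1.406,-.263],[.5102,.2704,.2746]),
([-.162,1.282,1.175,.186,-1.101,1.98,-.034],[.8253,.0531,.2109]),
([-.373,1.163,1.231,.685,-.963,1.869,.221],[.7661,.0526,.2364]),
([-.599,.936,1.274,1.271,-.752,1.682,.486],[.6186,.0243,.2823]),
([-.561,.865,1.084,1.255,-.64,1.607,1.1],[.6252,.0318,.2781])]
S=[-1,1,-1,1,-1,1,-1]
def frames(q):
    R=np.eye(3);out=[R]
    for a,g,x in zip('zyzyzyz',S,q): R=R@Ro.from_euler(a,g*x).as_matrix();out.append(R)
    return out
def basis(q):
    f=frames(q);z=lambda i:f[i][:,2];x=lambda i:f[i][:,0]
    return np.stack([z(1),z(2),z(4),z(6),x(2),x(4),x(6)],1)
A=np.vstack([basis(q) for q,p in D]);b=np.hstack([p for q,p in D])
L,res,rk,sv=np.linalg.lstsq(A,b,rcond=None)
def fk(q): return basis(q)@L,frames(q)[7]
def jac(q,e=1e-6):
    p0,R0=fk(q);J=np.zeros((6,7))
    for i in range(7):
        d=np.array(q,float);d[i]+=e;p,R=fk(d);J[:3,i]=(p-p0)/e;J[3:,i]=Ro.from_matrix(R@R0.T).as_rotvec()/e
    return J
def step(q,tr,sp=0,n=1,lam=0.):
    p,R=fk(q);dx=np.r_[R@(np.array(tr)*.025),R[:,2]*np.radians(5)*sp]
    for k in range(n):
        J=jac(q);q=q+J.T@np.linalg.solve(J@J.T+lam*np.eye(6),dx)
        if k<n-1:
            pt=p+R@(np.array(tr)*.025);Rt=Ro.from_rotvec(R[:,2]*np.radians(5)*sp).as_matrix()@R;pc,Rc=fk(q)
            dx=np.r_[pt-pc,Ro.from_matrix(Rt@Rc.T).as_rotvec()]
    return q
E
python3 - <<'E'
from kin import *
print(L.round(4),np.abs(A@L-b).max())
for n in(1,3):
    q=np.array(D[3][0])
    for i in range(3):q=step(q,[1,0,0],0,n)
    print(n,q.round(3),'obs',D[4][0],fk(q)[1][:,2].round(3))
    q=np.array(D[4][0])
    for i in range(6):q=step(q,[0,0,0],-1,n)
    print(n,q.round(3),'obs',D[5][0],fk(q)[1][:,2].round(3),fk(D[4][0])[1][:,2].round(3),fk(D[5][0])[1][:,2].round(3))
E
```

```text
[ 0.2836  0.5302  0.3705  0.3115 -0.0158  0.0055 -0.0306] 0.028830755650445794
1 [-1.012  0.49   0.517  1.872 -0.35   1.06  -0.478] obs [-0.778, 0.695, 0.5, 1.581, -0.378, 1.17, -0.317] [-0.198 -0.035 -0.98 ]
1 [-0.697  0.671  0.366  1.581 -0.293  1.145  0.133] obs [-0.699, 0.664, 0.342, 1.587, -0.281, 1.146, 0.132] [-0.2   -0.036 -0.979] [-0.201 -0.036 -0.979] [-0.206 -0.037 -0.978]
3 [-1.015  0.491  0.517  1.868 -0.35   1.063 -0.483] obs [-0.778, 0.695, 0.5, 1.581, -0.378, 1.17, -0.317] [-0.197 -0.035 -0.98 ]
3 [-0.696  0.672  0.366  1.581 -0.293  1.145  0.133] obs [-0.699, 0.664, 0.342, 1.587, -0.281, 1.146, 0.132] [-0.201 -0.036 -0.979] [-0.201 -0.036 -0.979] [-0.206 -0.037 -0.978]
```

>>> {"name": "servo_tool", "arguments": {"commands": [{"travel": [0.17, 0.2, 0.98], "spin": 0}, {"travel": [0.17, 0.2, 0.98], "spin": 0}, {"travel": [0.17, 0.2, 0.98], "spin": 0}, {"travel": [0.17, 0.2, 0.98], "spin": 0}, {"travel": [0.17, 0.1, 0.98], "spin": 0}, {"travel": [0.17, 0.1, 0.98], "spin": 0}, {"travel": [0.17, 0.1, 0.98], "spin": 0}, {"travel": [0.1, 0.05, 0.5], "spin": 0}, {"travel": [0, 0, 0], "spin": 0}]}}

```text
clock: 38.2
tool_pos: [0.637, 0.0283, 0.0799]
orientation: [-3.039, 0.171, 0.644]
wrist_force: [-0.6, 0.1, -2.8]
grip_width: 0.0219
```

```bash
python3 js.py; python3 go.py .625 .025 .045
```

```text
[-0.538  1.066  0.98   1.432 -0.795  1.298  1.182] [ 4.900e-01 -6.437e+01  1.776e+01 -1.248e+01  6.300e-01  7.000e-01
  4.000e-02] [0.637  0.0283 0.0799] [-3.039  0.171  0.644]
t 38.2 p [0.637  0.0283 0.0799] rpy [-3.039  0.171  0.644] w 0.0219 F [-0.6  0.1 -2.8] j7 1.18
units [-0.22 -0.03  1.47] spin units 9.52
```

>>> {"name": "servo_tool", "arguments": {"commands": [{"travel": [0, 0.05, 0.5], "spin": 0}, {"travel": [0.05, 0.05, 0.4], "spin": 0}, {"travel": [0, 0, 0.25], "spin": 0}, {"travel": [0, 0, 0], "spin": 0}]}}

```text
clock: 38.6
tool_pos: [0.6358, 0.0261, 0.0515]
orientation: [-3.042, 0.168, 0.642]
wrist_force: [0.1, 0.8, -3.6]
grip_width: 0.022
```

>>> {"name": "servo_tool", "arguments": {"commands": [{"travel": [0, 0, 0.15], "spin": 0}, {"travel": [0, 0, 0.1], "spin": 0}]}}

```text
clock: 38.8
tool_pos: [0.6354, 0.0257, 0.0462]
orientation: [-3.043, 0.166, 0.642]
wrist_force: [-0.5, -0.1, -3.8]
grip_width: 0.0221
```

>>> {"name": "servo_tool", "arguments": {"commands": [{"travel": [0, 0, 0.12], "spin": 0}, {"travel": [0, 0, 0.1], "spin": 0}]}}

```text
clock: 39.0
tool_pos: [0.6347, 0.0256, 0.0411]
orientation: [-3.044, 0.165, 0.642]
wrist_force: [-0.4, 0.1, -4.2]
grip_width: 0.0221
```

>>> {"name": "servo_tool", "arguments": {"commands": [{"travel": [0, 0, 0.1], "spin": 0}, {"travel": [0, 0, 0.1], "spin": 0}]}}

```text
clock: 39.2
tool_pos: [0.6339, 0.0255, 0.036]
orientation: [-3.044, 0.165, 0.642]
wrist_force: [-0.7, 0.3, -3.4]
grip_width: 0.0217
```

>>> {"name": "servo_tool", "arguments": {"commands": [{"travel": [0, 0, 0.06], "spin": 0}, {"travel": [0, 0, 0.06], "spin": 0}]}}

```text
clock: 39.4
tool_pos: [0.6339, 0.0252, 0.035]
orientation: [-3.045, 0.164, 0.642]
wrist_force: [-0.4, 1.5, 7.3]
grip_width: 0.022
```

>>> {"name": "servo_tool", "arguments": {"commands": [{"travel": [0, 0, 0.05], "spin": 0}, {"travel": [0, 0, 0.05], "spin": 0}]}}

```text
clock: 39.6
tool_pos: [0.6339, 0.0251, 0.0351]
orientation: [-3.045, 0.162, 0.642]
wrist_force: [-1.7, 0.4, 6.5]
grip_width: 0.0218
```

>>> {"name": "servo_tool", "arguments": {"commands": [{"travel": [0, 0, 0.05], "spin": 0}, {"travel": [0, 0, 0.05], "spin": 0}]}}

```text
clock: 39.8
tool_pos: [0.6339, 0.0251, 0.0351]
orientation: [-3.045, 0.161, 0.642]
wrist_force: [-2.3, 1.6, 6.2]
grip_width: 0.022
```

>>> {"name": "servo_tool", "arguments": {"commands": [{"travel": [0, 0, 0.12], "spin": 0}, {"travel": [0, 0, 0.12], "spin": 0}, {"travel": [0, 0, 0.12], "spin": 0}, {"travel": [0, 0, 0.12], "spin": 0}, {"travel": [0, 0, 0.12], "spin": 0}, {"travel": [0, 0, 0.12], "spin": 0}]}}

```text
clock: 40.4
tool_pos: [0.6339, 0.0245, 0.0347]
orientation: [-3.046, 0.152, 0.643]
wrist_force: [-3.0, 0.7, 15.3]
grip_width: 0.0218
```

>>> {"name": "servo_tool", "arguments": {"commands": [{"travel": [0, 0, 0.2], "spin": 0}, {"travel": [0, 0, 0.2], "spin": 0}, {"travel": [0, 0, 0.2], "spin": 0}, {"travel": [0, 0, 0.2], "spin": 0}, {"travel": [0, 0, 0.2], "spin": 0}, {"travel": [0, 0, 0.2], "spin": 0}, {"travel": [0, 0, 0.2], "spin": 0}, {"travel": [0, 0, 0.2], "spin": 0}]}}

```text
clock: 41.2
tool_pos: [0.6335, 0.0238, 0.0343]
orientation: [-3.047, 0.131, 0.645]
wrist_force: [-5.8, 3.0, 25.7]
grip_width: 0.0221
```

>>> {"name": "servo_tool", "arguments": {"commands": [{"travel": [0, 0, 0.3], "spin": 0}, {"travel": [0, 0, 0.3], "spin": 0}, {"travel": [0, 0, 0.3], "spin": 0}, {"travel": [0, 0, 0.3], "spin": 0}, {"travel": [0, 0, 0.3], "spin": 0}, {"travel": [0, 0, 0.3], "spin": 0}, {"travel": [0, 0, 0.3], "spin": 0}, {"travel": [0, 0, 0.3], "spin": 0}, {"travel": [0, 0, 0.3], "spin": 0}, {"travel": [0, 0, 0.3], "spin": 0}, {"travel": [0, 0, 0.3], "spin": 0}, {"travel": [0, 0, 0.3], "spin": 0}]}}

```text
clock: 42.4
tool_pos: [0.6326, 0.0229, 0.0337]
orientation: [-3.044, 0.086, 0.648]
wrist_force: [-8.9, 4.2, 41.6]
grip_width: 0.0219
```

>>> {"name": "servo_tool", "arguments": {"commands": [{"travel": [0, 0, 0.3], "spin": 0}, {"travel": [0, 0, 0.3], "spin": 0}, {"travel": [0, 0, 0.3], "spin": 0}, {"travel": [0, 0, 0.3], "spin": 0}, {"travel": [0, 0, 0.3], "spin": 0}, {"travel": [0, 0, 0.3], "spin": 0}, {"travel": [0, 0, 0.3], "spin": 0}, {"travel": [0, 0, 0.3], "spin": 0}, {"travel": [0, 0, 0.3], "spin": 0}, {"travel": [0, 0, 0.3], "spin": 0}, {"travel": [0, 0, 0.3], "spin": 0}, {"travel": [0, 0, 0.3], "spin": 0}]}}

```text
clock: 43.6
tool_pos: [0.6316, 0.0223, 0.0334]
orientation: [-3.036, 0.04, 0.646]
wrist_force: [-10.1, 3.2, 42.1]
grip_width: 0.0221
```

```bash
python3 js.py; python3 go.py
```

```text
[-0.502  1.046  0.907  1.599 -0.931  1.103  1.357] [  2.15 -38.58   8.9   -9.41  -1.52  -4.55   0.08] [0.6316 0.0223 0.0334] [-3.036  0.04   0.646]
t 43.6 p [0.6316 0.0223 0.0334] rpy [-3.036  0.04   0.646] w 0.0221 F [-10.1   3.2  42.1] j7 1.36
```

>>> {"name": "servo_tool", "arguments": {"commands": [{"travel": [0, 0, 0], "spin": 0}, {"travel": [0, 0, 0], "spin": 0}, {"travel": [0, 0, 0], "spin": 0}]}}

```text
clock: 43.9
tool_pos: [0.6325, 0.0218, 0.0357]
orientation: [-3.038, 0.037, 0.646]
wrist_force: [0.3, -0.1, -3.2]
grip_width: 0.022
```

>>> {"name": "servo_tool", "arguments": {"commands": [{"travel": [0, 0, 0], "spin": 0}, {"travel": [0, 0, 0], "spin": 0}, {"travel": [0, 0, 0], "spin": 0}, {"travel": [0, 0, -0.1], "spin": 0}, {"travel": [0, 0, 0], "spin": 0}], "hand": 0.6}}

```text
clock: 44.4
tool_pos: [0.6323, 0.0214, 0.0363]
orientation: [-3.038, 0.04, 0.646]
wrist_force: [-1.2, 0.1, 0.2]
grip_width: 0.0509
```

```bash
python3 go.py .632 .022 .033 -.56; python3 jc.py; python3 -c "
from h import *
snap('wrist','w3.png')"
```

```text
t 44.4 p [0.6323 0.0214 0.0363] rpy [-3.038  0.04   0.646] w 0.0509 F [-1.2  0.1  0.2] j7 1.35
units [ 0.01 -0.01  0.13] spin units 13.82
crate [ 0.0552 -0.0833]
bench (0.6275, 0.0385, 0.0263)
bench (0.5566, 0.0976, 0.0355)
```

View pics/w3.png

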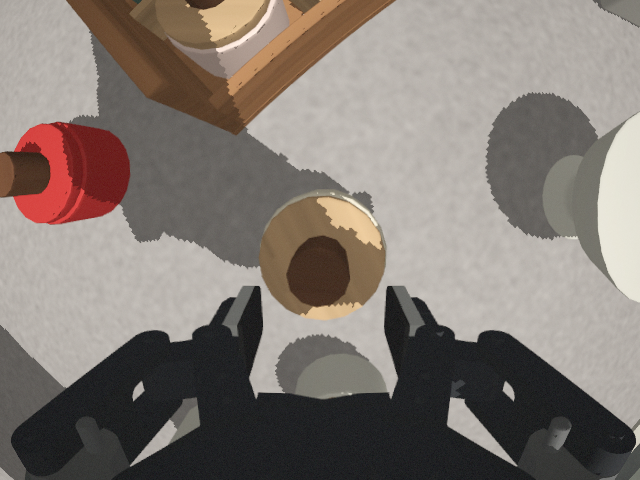

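```bash
python3 -c "
from h import *
c=dict(np.load('pics/w3.npz'));print(wray(c,323,253,.06),wray(c,318,275,.09))"
```

```text
[0.62357926 0.03353934 0.06      ] [0.62445572 0.0313402  0.09      ]
```

>>> {"name": "servo_tool", "arguments": {"commands": [{"travel": [0, 0, 0], "spin": 0.8}, {"travel": [0, 0, 0], "spin": 0.8}, {"travel": [0, 0, 0], "spin": 0.8}, {"travel": [0, 0, 0], "spin": 0.8}, {"travel": [0, 0, 0], "spin": 0.8}, {"travel": [0, 0, 0], "spin": 0.8}, {"travel": [0, 0, 0], "spin": 0.8}, {"travel": [0, 0, 0], "spin": 0.8}, {"travel": [0, 0, 0], "spin": 0.8}, {"travel": [0, 0, 0], "spin": 0.8}, {"travel": [0, 0, 0], "spin": 0.8}, {"travel": [0, 0, 0], "spin": 0.8}]}}

```text
clock: 45.7
tool_pos: [0.6321, 0.022, 0.0366]
orientation: [-3.104, 0.106, -0.225]
wrist_force: [-0.5, 0.2, -0.2]
grip_width: 0.0511
```

>>> {"name": "servo_tool", "arguments": {"commands": [{"travel": [0, 0, 0], "spin": 0.8}, {"travel": [0, 0, 0], "spin": 0.8}, {"travel": [0, 0, 0], "spin": 0.8}, {"travel": [0, 0, 0], "spin": 0.8}, {"travel": [0, 0, 0], "spin": 0}]}}

```text
clock: 46.2
tool_pos: [0.6292, 0.0214, 0.0362]
orientation: [-3.139, 0.117, -0.519]
wrist_force: [-1.7, 1.2, 0.4]
grip_width: 0.0512
```

```bash
python3 js.py; python3 go.py .632 .024 .033 -.56
```

```text
[-0.558  1.126  1.076  1.602 -1.054  1.225  0.282] [-2.000e-02 -6.056e+01  1.865e+01 -9.880e+00 -1.200e-01  3.400e-01
 -4.600e-01] [0.6292 0.0214 0.0362] [-3.139  0.117 -0.519]
t 46.2 p [0.6292 0.0214 0.0362] rpy [-3.139  0.117 -0.519] w 0.0512 F [-1.7  1.2  0.4] j7 0.28
units [ 0.06 -0.14  0.12] spin units 0.47
```

>>> {"name": "servo_tool", "arguments": {"commands": [{"travel": [-0.6, -0.27, 0], "spin": 0}, {"travel": [0, 0, 0.1], "spin": 0}, {"travel": [0, 0, 0], "spin": 0}]}}

```text
clock: 46.5
tool_pos: [0.6188, 0.0366, 0.0355]
orientation: [-3.138, 0.117, -0.515]
wrist_force: [0.8, -0.7, -0.0]
grip_width: 0.0511
```

>>> {"name": "servo_tool", "arguments": {"commands": [{"travel": [0, 0, 0], "spin": 0}, {"travel": [0, 0, 0], "spin": 0}, {"travel": [0, 0, 0], "spin": 0}, {"travel": [0, 0, 0], "spin": 0}, {"travel": [0, 0, 0], "spin": 0}, {"travel": [0, 0, 0], "spin": 0}], "hand": 0}}

```text
clock: 47.1
tool_pos: [0.6195, 0.0369, 0.0354]
orientation: [-3.137, 0.116, -0.513]
wrist_force: [0.1, -0.3, -0.5]
grip_width: 0.0221
```

>>> {"name": "servo_tool", "arguments": {"commands": [{"travel": [0, 0, 0.2], "spin": 0}, {"travel": [0, 0, 0.2], "spin": 0}, {"travel": [0, 0, 0.2], "spin": 0}, {"travel": [0, 0, 0.2], "spin": 0}, {"travel": [0, 0, 0.2], "spin": 0}, {"travel": [0, 0, 0.2], "spin": 0}]}}

```text
clock: 47.7
tool_pos: [0.6201, 0.0374, 0.0352]
orientation: [-3.12, 0.111, -0.513]
wrist_force: [-5.8, 2.9, 27.5]
grip_width: 0.0221
```

```bash
python3 js.py
```

```text
[-0.579  1.099  1.047  1.646 -1.059  1.185  0.29 ] [  1.56 -45.34  12.67  -8.53  -1.    -2.64   0.09] [0.6201 0.0374 0.0352] [-3.12   0.111 -0.513]
```

>>> {"name": "servo_tool", "arguments": {"commands": [{"travel": [0, 0, 0.3], "spin": 0}, {"travel": [0, 0, 0.3], "spin": 0}, {"travel": [0, 0, 0.3], "spin": 0}, {"travel": [0, 0, 0.3], "spin": 0}, {"travel": [0, 0, 0.3], "spin": 0}, {"travel": [0, 0, 0.3], "spin": 0}, {"travel": [0, 0, 0.3], "spin": 0}, {"travel": [0, 0, 0.3], "spin": 0}, {"travel": [0, 0, 0.3], "spin": 0}, {"travel": [0, 0, 0.3], "spin": 0}]}}

```text
clock: 48.7
tool_pos: [0.6231, 0.038, 0.0348]
orientation: [-3.077, 0.098, -0.516]
wrist_force: [-9.5, 1.6, 40.5]
grip_width: 0.0221
```

```bash
python3 js.py
```

```text
[-0.548  1.059  0.987  1.676 -1.068  1.126  0.312] [  1.46 -37.57   8.69  -8.01  -1.57  -3.23  -0.06] [0.6231 0.038  0.0348] [-3.077  0.098 -0.516]
```

>>> {"name": "servo_tool", "arguments": {"commands": [{"travel": [0, 0, 0], "spin": 0}, {"travel": [0, 0, -0.3], "spin": 0}, {"travel": [0, 0, -0.6], "spin": 0}, {"travel": [0, 0, -0.8], "spin": -0.6}, {"travel": [0, 0, -0.8], "spin": -0.6}, {"travel": [0, 0, -0.8], "spin": -0.6}, {"travel": [0, 0, -0.8], "spin": -0.6}, {"travel": [0, 0, -0.8], "spin": -0.6}, {"travel": [0, 0, -0.4], "spin": -0.6}, {"travel": [0, 0, 0], "spin": 0}]}}

```text
clock: 49.7
tool_pos: [0.6282, 0.0212, 0.1733]
orientation: [-3.055, 0.077, -0.192]
wrist_force: [0.0, 0.3, -2.7]
grip_width: 0.0218
```

```bash
python3 js.py; python3 go.py .518 .182 .17
```

```text
[-0.538  0.878  1.036  1.555 -0.843  1.287  0.478] [ -0.33 -57.83  16.02 -15.5   -0.14   0.81   0.25] [0.6282 0.0212 0.1733] [-3.055  0.077 -0.192]
t 49.7 p [0.6282 0.0212 0.1733] rpy [-3.055  0.077 -0.192] w 0.0218 F [ 0.   0.3 -2.7] j7 0.48
units [-5.53 -5.4   1.03] spin units -0.05
```

>>> {"name": "servo_tool", "arguments": {"commands": [{"travel": [-0.6, -0.6, 0.08], "spin": 0}, {"travel": [-0.6, -0.6, 0.08], "spin": 0}, {"travel": [-0.6, -0.6, 0.08], "spin": 0}, {"travel": [-0.6, -0.6, 0.1], "spin": 0}, {"travel": [-0.6, -0.6, 0.1], "spin": 0}, {"travel": [-0.6, -0.6, 0.1], "spin": 0}, {"travel": [-0.6, -0.6, 0.1], "spin": 0}, {"travel": [-0.6, -0.6, 0.1], "spin": 0}, {"travel": [-0.4, -0.4, 0.1], "spin": 0}, {"travel": [0, 0, 0], "spin": 0}, {"travel": [0, 0, 0], "spin": 0}]}}

```text
clock: 50.8
tool_pos: [0.516, 0.1796, 0.1653]
orientation: [-3.067, 0.092, -0.211]
wrist_force: [-0.1, -0.4, -3.6]
grip_width: 0.0221
```

```bash
python3 js.py; python3 go.py .518 .182 .12
```

```text
[-0.927  0.802  1.098  1.815 -0.871  1.173  0.299] [-1.070e+00 -4.910e+01  1.456e+01 -1.412e+01 -3.100e-01  8.000e-01
 -1.000e-02] [0.516  0.1796 0.1653] [-3.067  0.092 -0.211]
t 50.8 p [0.516  0.1796 0.1653] rpy [-3.067  0.092 -0.211] w 0.0221 F [-0.1 -0.4 -3.6] j7 0.3
units [0.22 0.02 1.8 ] spin units -0.27
```

>>> {"name": "servo_tool", "arguments": {"commands": [{"travel": [0.15, 0, 0.3], "spin": 0}, {"travel": [0.05, 0, 0.7], "spin": 0}, {"travel": [0.05, 0.04, 0.7], "spin": 0}, {"travel": [0, 0, 0], "spin": 0}]}}

```text
clock: 51.2
tool_pos: [0.5202, 0.1781, 0.118]
orientation: [-3.07, 0.092, -0.216]
wrist_force: [-0.4, -0.1, -4.7]
grip_width: 0.0221
```

```bash
python3 go.py .518 .182 .046;python3 -c "
from h import *
c=snap('wrist','w4.png');cv2.imwrite('pics/w4c.png',c['image'][:330,:,::-1])"
```

```text
t 51.2 p [0.5202 0.1781 0.118 ] rpy [-3.07   0.092 -0.216] w 0.0221 F [-0.4 -0.1 -4.7] j7 0.35
units [0.14 0.07 2.88] spin units -0.32
```

View pics/w4c.png

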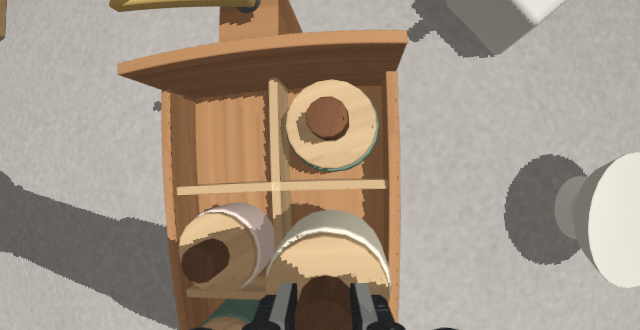

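```bash
python3 -c "
from h import *
c=dict(np.load('pics/w4.npz'))
for v in (285,290):print(wray(c,328,v,.143))
for e in((266,285),(390,285)):print(wray(c,*e,.143))
print(wray(c,328,236,.143))"
```

```text
[0.52510274 0.17827837 0.143     ]
[0.52460961 0.17597601 0.143     ]
[0.49719016 0.18333999 0.143     ]
[0.55217082 0.17297939 0.143     ]
[0.52975759 0.19994641 0.143     ]
```

>>> {"name": "servo_tool", "arguments": {"commands": [{"travel": [-0.15, -0.12, 0.3], "spin": 0}, {"travel": [0.03, 0.04, 0.7], "spin": 0}, {"travel": [0.05, 0.05, 0.7], "spin": 0}, {"travel": [0.05, 0.05, 0.6], "spin": 0}, {"travel": [0, 0, 0.2], "spin": 0}, {"travel": [0, 0, 0], "spin": 0}]}}

```text
clock: 51.85
tool_pos: [0.5153, 0.1833, 0.0508]
orientation: [-3.07, 0.091, -0.216]
wrist_force: [0.7, 0.5, -3.5]
grip_width: 0.0218
```

```bash
python3 go.py .516 .181 .044
```

```text
t 51.9 p [0.5153 0.1833 0.0508] rpy [-3.07   0.091 -0.216] w 0.0218 F [ 0.7  0.5 -3.5] j7 0.42
units [0.07 0.1  0.26] spin units -0.33
```

>>> {"name": "servo_tool", "arguments": {"commands": [{"travel": [0.05, 0.08, 0.15], "spin": 0}, {"travel": [0, 0, 0.1], "spin": 0}, {"travel": [0, 0, 0], "spin": 0}]}}

```text
clock: 52.15
tool_pos: [0.5165, 0.1815, 0.0445]
orientation: [-3.069, 0.089, -0.216]
wrist_force: [0.6, -0.6, -3.1]
grip_width: 0.0218
```

>>> {"name": "servo_tool", "arguments": {"commands": [{"travel": [0, 0, 0.05], "spin": 0}, {"travel": [0, 0, 0.05], "spin": 0}]}}

```text
clock: 52.35
tool_pos: [0.517, 0.1829, 0.0439]
orientation: [-3.066, 0.088, -0.216]
wrist_force: [-2.9, 1.6, 7.1]
grip_width: 0.0217
```

>>> {"name": "servo_tool", "arguments": {"commands": [{"travel": [0, 0, 0], "spin": 0}, {"travel": [0, 0, 0], "spin": 0}, {"travel": [0, 0, 0], "spin": 0}, {"travel": [0.03, 0.03, -0.4], "spin": 0}, {"travel": [-0.1, -0.08, -0.8], "spin": 0}, {"travel": [-0.1, -0.08, -0.9], "spin": 0}, {"travel": [-0.1, -0.08, -0.9], "spin": 0}, {"travel": [0, 0, -0.9], "spin": 0}, {"travel": [0, 0, -0.9], "spin": 0}, {"travel": [0, 0, 0], "spin": 0}], "hand": 0.6}}

```text
clock: 53.35
tool_pos: [0.5226, 0.1747, 0.1733]
orientation: [-3.068, 0.082, -0.219]
wrist_force: [-0.0, -0.6, -0.6]
grip_width: 0.0513
```

```bash
python3 jc.py; python3 go.py .651 -.136 .18; python3 js.py
```

```text
crate [-0.0231 -0.079 ]
crate [0.0387 0.0008]
t 53.4 p [0.5216 0.1751 0.172 ] rpy [-3.068  0.084 -0.219] w 0.0513 F [ 0.3 -0.1  0.3] j7 0.27
units [ 7.71 10.92 -1.77] spin units -0.36
[-0.91   0.778  1.072  1.804 -0.842  1.157  0.268] [ -0.21 -47.96  14.13 -14.34  -0.14   0.53  -0.06] [0.5216 0.1751 0.172 ] [-3.068  0.084 -0.219]
```

>>> {"name": "servo_tool", "arguments": {"commands": [{"travel": [0.8, 0.65, -0.12], "spin": -0.1}, {"travel": [0.8, 0.65, -0.12], "spin": -0.1}, {"travel": [0.8, 0.65, -0.12], "spin": -0.1}, {"travel": [0.8, 0.65, -0.12], "spin": 0}, {"travel": [0.8, 0.65, -0.12], "spin": 0}, {"travel": [0.8, 0.65, -0.12], "spin": 0}, {"travel": [0.8, 0.65, -0.12], "spin": 0}, {"travel": [0.8, 0.65, -0.12], "spin": 0}, {"travel": [0.8, 0.65, -0.12], "spin": 0}, {"travel": [0.8, 0.65, -0.12], "spin": 0}, {"travel": [0.4, 0.3, 0], "spin": 0}, {"travel": [0, 0, 0], "spin": 0}]}}

```text
clock: 54.6
tool_pos: [0.6928, -0.0394, 0.1568]
orientation: [-3.067, 0.104, -0.191]
wrist_force: [0.1, 0.0, -0.5]
grip_width: 0.0509
```

```bash
python3 jc.py; python3 go.py .691 -.044 .10; python3 js.py
```

```text
bench (0.6538, -0.1348, 0.0296)
bench (0.6971, -0.0468, 0.0286)
t 54.6 p [ 0.6922 -0.0386  0.1569] rpy [-3.067  0.104 -0.19 ] w 0.0512 F [-0.4 -1.   0.7] j7 0.44
units [0.23 0.39 2.24] spin units -0.03
[-0.358  0.975  0.962  1.313 -0.821  1.378  0.444] [ -0.25 -63.71  15.17 -15.62  -0.21   0.62   0.  ] [ 0.6922 -0.0386  0.1569] [-3.067  0.104 -0.19 ]
```

>>> {"name": "servo_tool", "arguments": {"commands": [{"travel": [0.1, 0.25, 0.4], "spin": 0}, {"travel": [0.1, 0.1, 0.9], "spin": 0}, {"travel": [0.05, 0.05, 0.7], "spin": 0}, {"travel": [0, 0, 0], "spin": 0}]}}

```text
clock: 55.05
tool_pos: [0.6896, -0.0414, 0.1017]
orientation: [-3.064, 0.108, -0.188]
wrist_force: [0.2, -1.5, 0.2]
grip_width: 0.0512
```

```bash
python3 go.py .6916 -.0424 .033
```

```text
t 55.0 p [ 0.6896 -0.0414  0.1017] rpy [-3.064  0.108 -0.188] w 0.0512 F [ 0.2 -1.5  0.2] j7 0.49
units [0.38 0.24 2.71] spin units -0.0
```

>>> {"name": "servo_tool", "arguments": {"commands": [{"travel": [0.12, 0.07, 0.5], "spin": 0}, {"travel": [0.1, 0.07, 0.8], "spin": 0}, {"travel": [0.1, 0.06, 0.8], "spin": 0}, {"travel": [0.05, 0.04, 0.5], "spin": 0}, {"travel": [0, 0, 0], "spin": 0}]}}

```text
clock: 55.55
tool_pos: [0.6914, -0.0412, 0.03]
orientation: [-3.064, 0.108, -0.186]
wrist_force: [-0.0, 1.2, 0.5]
grip_width: 0.0513
```

```bash
python3 go.py .6916 -.0424 .033
```

```text
t 55.5 p [ 0.6914 -0.0412  0.03  ] rpy [-3.064  0.108 -0.186] w 0.0513 F [-0.   1.2  0.5] j7 0.53
units [ 0.    0.04 -0.13] spin units 0.02
```

>>> {"name": "servo_tool", "arguments": {"commands": [{"travel": [0, 0, -0.1], "spin": 0}, {"travel": [0, 0, 0], "spin": 0}, {"travel": [0, 0, 0], "spin": 0}, {"travel": [0, 0, 0], "spin": 0}, {"travel": [0, 0, 0], "spin": 0}, {"travel": [0, 0, 0], "spin": 0}], "hand": 0}}

```text
clock: 56.15
tool_pos: [0.6924, -0.042, 0.0332]
orientation: [-3.064, 0.107, -0.186]
wrist_force: [-0.3, -0.0, -3.0]
grip_width: 0.0223
```

>>> {"name": "servo_tool", "arguments": {"commands": [{"travel": [-0.03, -0.02, -0.3], "spin": 0}, {"travel": [-0.06, -0.05, -0.6], "spin": 0}, {"travel": [-0.1, -0.07, -0.9], "spin": 0}, {"travel": [-0.1, -0.07, -0.9], "spin": 0}, {"travel": [-0.1, -0.07, -0.9], "spin": 0}, {"travel": [-0.1, -0.07, -0.9], "spin": 0}, {"travel": [-0.1, -0.07, -0.9], "spin": 0}, {"travel": [0, 0, 0], "spin": 0}]}}

```text
clock: 56.95
tool_pos: [0.6913, -0.0431, 0.1813]
orientation: [-3.066, 0.106, -0.188]
wrist_force: [0.9, -1.2, -3.3]
grip_width: 0.0222
```

```bash
python3 go.py .453 .275 .18; python3 js.py
```

```text
t 57.0 p [ 0.6913 -0.0431  0.1813] rpy [-3.066  0.106 -0.188] w 0.0222 F [ 0.9 -1.2 -3.3] j7 0.43
units [-11.67 -10.59   2.1 ] spin units -0.01
[-0.351  0.952  0.973  1.287 -0.802  1.418  0.435] [ -1.17 -63.88  14.98 -15.92  -0.11   1.29  -0.1 ] [ 0.6913 -0.0431  0.1813] [-3.066  0.106 -0.188]
```

>>> {"name": "servo_tool", "arguments": {"commands": [{"travel": [-0.5, -0.45, 0.08], "spin": 0}, {"travel": [-0.8, -0.72, 0.12], "spin": 0}, {"travel": [-0.8, -0.72, 0.12], "spin": 0}, {"travel": [-0.8, -0.72, 0.12], "spin": 0}, {"travel": [-0.8, -0.72, 0.12], "spin": 0}, {"travel": [-0.8, -0.72, 0.12], "spin": 0}, {"travel": [-0.8, -0.72, 0.12], "spin": 0}, {"travel": [-0.8, -0.72, 0.12], "spin": 0}, {"travel": [-0.8, -0.72, 0.12], "spin": 0}, {"travel": [-0.8, -0.72, 0.12], "spin": 0}, {"travel": [-0.8, -0.72, 0.12], "spin": 0}, {"travel": [-0.8, -0.72, 0.12], "spin": 0}]}}

```text
clock: 58.15
tool_pos: [0.4907, 0.2118, 0.1824]
orientation: [-3.071, 0.111, -0.199]
wrist_force: [0.9, -0.5, -4.1]
grip_width: 0.0221
```

```bash
python3 go.py .453 .2745 .17; python3 js.py
```

```text
t 58.1 p [0.4907 0.2118 0.1824] rpy [-3.071  0.111 -0.199] w 0.0221 F [ 0.9 -0.5 -4.1] j7 0.21
units [-1.91 -2.1   0.86] spin units -0.14
[-0.996  0.755  1.084  1.817 -0.821  1.184  0.207] [  3.53 -47.98  14.41 -15.08  -0.06   0.9    0.38] [0.4907 0.2118 0.1824] [-3.071  0.111 -0.199]
```

>>> {"name": "servo_tool", "arguments": {"commands": [{"travel": [-0.6, -0.7, 0.15], "spin": 0}, {"travel": [-0.6, -0.7, 0.15], "spin": 0}, {"travel": [-0.3, -0.4, 0.1], "spin": 0}, {"travel": [0, 0, 0], "spin": 0}]}}

```text
clock: 58.55
tool_pos: [0.4559, 0.2696, 0.1783]
orientation: [-3.07, 0.117, -0.194]
wrist_force: [0.3, 0.2, -4.5]
grip_width: 0.022
```

```bash
python3 go.py .453 .2745 .10; python3 js.py
```

```text
t 58.5 p [0.4559 0.2696 0.1783] rpy [-3.07   0.117 -0.194] w 0.022 F [ 0.3  0.2 -4.5] j7 0.12
units [0.22 0.05 3.13] spin units -0.07
[-1.124  0.754  1.091  1.845 -0.844  1.17   0.118] [ -0.46 -47.77  14.27 -14.75  -0.38   0.82  -0.13] [0.4559 0.2696 0.1783] [-3.07   0.117 -0.194]
```

>>> {"name": "servo_tool", "arguments": {"commands": [{"travel": [-0.08, -0.2, 0.1], "spin": 0}, {"travel": [0.08, 0.05, 0.8], "spin": 0}, {"travel": [0.08, 0.05, 0.8], "spin": 0}, {"travel": [0.08, 0.05, 0.8], "spin": 0}, {"travel": [0, 0, 0], "spin": 0}]}}

```text
clock: 59.05
tool_pos: [0.4584, 0.2714, 0.1147]
orientation: [-3.071, 0.111, -0.2]
wrist_force: [-0.1, -0.6, -3.5]
grip_width: 0.022
```

```bash
python3 go.py .453 .2745 .043
```

```text
t 59.0 p [0.4584 0.2714 0.1147] rpy [-3.071  0.111 -0.2  ] w 0.022 F [-0.1 -0.6 -3.5] j7 0.19
units [0.08 0.12 2.88] spin units -0.15
```

>>> {"name": "servo_tool", "arguments": {"commands": [{"travel": [-0.25, -0.1, 0.1], "spin": 0}, {"travel": [0, 0, 0.1], "spin": 0}, {"travel": [0, 0, 0], "spin": 0}]}}

```text
clock: 59.35
tool_pos: [0.4545, 0.2741, 0.1122]
orientation: [-3.071, 0.108, -0.204]
wrist_force: [0.7, -0.4, -3.3]
grip_width: 0.022
```

```bash
python3 go.py .453 .2745 .043
```

```text
t 59.4 p [0.4545 0.2741 0.1122] rpy [-3.071  0.108 -0.204] w 0.022 F [ 0.7 -0.4 -3.3] j7 0.19
units [0.24 0.19 2.75] spin units -0.19
```

>>> {"name": "servo_tool", "arguments": {"commands": [{"travel": [0, 0, 0.4], "spin": 0}, {"travel": [0.05, 0.06, 0.7], "spin": 0}, {"travel": [0.06, 0.06, 0.7], "spin": 0}, {"travel": [0.06, 0.06, 0.5], "spin": 0}, {"travel": [0, 0, 0.2], "spin": 0}, {"travel": [0, 0, 0], "spin": 0}]}}

```text
clock: 59.95
tool_pos: [0.454, 0.2763, 0.0481]
orientation: [-3.067, 0.103, -0.201]
wrist_force: [-0.0, 0.1, -4.9]
grip_width: 0.0219
```

>>> {"name": "servo_tool", "arguments": {"commands": [{"travel": [0, 0, 0.08], "spin": 0}, {"travel": [0, 0, 0], "spin": 0}]}}

```text
clock: 60.15
tool_pos: [0.4545, 0.2767, 0.0467]
orientation: [-3.066, 0.102, -0.201]
wrist_force: [-0.2, 0.2, -4.2]
grip_width: 0.0224
```

```bash
python3 go.py .453 .2745 .042
```

```text
t 60.1 p [0.4545 0.2767 0.0467] rpy [-3.066  0.102 -0.201] w 0.0224 F [-0.2  0.2 -4.2] j7 0.27
units [-0.02  0.11  0.18] spin units -0.16
```

>>> {"name": "servo_tool", "arguments": {"commands": [{"travel": [0, 0.1, 0.1], "spin": 0}, {"travel": [0, 0, 0.08], "spin": 0}, {"travel": [0, 0, 0.05], "spin": 0}, {"travel": [0, 0, 0.03], "spin": 0}]}}

```text
clock: 60.55
tool_pos: [0.4544, 0.2751, 0.0409]
orientation: [-3.065, 0.1, -0.201]
wrist_force: [-1.5, -0.1, 2.4]
grip_width: 0.0223
```

>>> {"name": "servo_tool", "arguments": {"commands": [{"travel": [0, 0, 0], "spin": 0}, {"travel": [0, 0, 0], "spin": 0}, {"travel": [0, 0, 0], "spin": 0}, {"travel": [-0.03, -0.03, -0.4], "spin": 0}, {"travel": [-0.1, -0.07, -0.9], "spin": 0}, {"travel": [-0.1, -0.07, -1], "spin": 0}, {"travel": [-0.1, -0.07, -1], "spin": 0}, {"travel": [-0.1, -0.07, -1], "spin": 0}, {"travel": [-0.1, -0.07, -1], "spin": 0}, {"travel": [-0.1, -0.07, -1], "spin": 0}], "hand": 0.6}}

```text
clock: 61.55
tool_pos: [0.4543, 0.2726, 0.2086]
orientation: [-3.066, 0.101, -0.205]
wrist_force: [-0.0, 0.4, -0.4]
grip_width: 0.0512
```

>>> {"name": "servo_tool", "arguments": {"commands": [{"travel": [0.24, 1, -0.12], "spin": -0.12}, {"travel": [0.24, 1, -0.12], "spin": -0.12}, {"travel": [0.24, 1, -0.12], "spin": -0.12}, {"travel": [0.24, 1, -0.12], "spin": -0.12}, {"travel": [0.24, 1, -0.12], "spin": -0.12}, {"travel": [0.24, 1, -0.12], "spin": -0.12}, {"travel": [0.24, 1, -0.12], "spin": -0.12}, {"travel": [0.24, 1, -0.12], "spin": -0.12}, {"travel": [0.24, 1, -0.12], "spin": -0.12}, {"travel": [0.24, 1, -0.12], "spin": -0.12}, {"travel": [0.24, 1, -0.12], "spin": -0.12}, {"travel": [0.24, 1, -0.12], "spin": -0.12}]}}

```text
clock: 62.75
tool_pos: [0.4867, -0.0465, 0.2262]
orientation: [-3.044, 0.074, -0.071]
wrist_force: [0.5, 0.3, 0.2]
grip_width: 0.0512
```

```bash
python3 go.py .551 -.337 .205 .047; python3 js.py
python3 - <<'E'
from h import *
c=snap('top','t2.png');h=cv2.cvtColor(c['image'],cv2.COLOR_RGB2HSV);m=cv2.inRange(h,(8,60,110),(22,255,255))
a=-.1875;R=np.array([[np.cos(a),-np.sin(a)],[np.sin(a),np.cos(a)]]);t=np.array([.4811,.1845])
for k in cv2.findContours(m,0,1)[0]:
    (x,y),r=cv2.minEnclosingCircle(k)
    if 9<r<14: w=onz(c,x,y,.068)[:2];print(np.round(w,3),(R.T@(w-t)).round(4),round(r,1))
E
```

```text
t 62.8 p [ 0.4867 -0.0465  0.2262] rpy [-3.044  0.074 -0.071] w 0.0512 F [0.5 0.3 0.2] j7 0.68
units [ 3.44 11.41 -0.51] spin units -1.35
[-0.53   0.596  1.026  1.858 -0.627  1.15   0.683] [ -2.93 -41.14  11.12 -15.17  -0.09   0.49  -0.52] [ 0.4867 -0.0465  0.2262] [-3.044  0.074 -0.071]
[ 0.327 -0.136] [-0.0919 -0.3436] 12.3
[0.442 0.189] [-0.039  -0.0032] 12.1
[0.457 0.267] [-0.0393  0.0766] 11.6
[0.489 0.362] [-0.0251  0.1762] 12.0
[0.508 0.099] [ 0.0423 -0.0793] 11.8
[0.519 0.179] [0.0387 0.0014] 11.9
[0.537 0.256] [0.0414 0.0806] 11.1
[ 0.558 -0.372] [ 0.1789 -0.5327] 9.5
```

>>> {"name": "servo_tool", "arguments": {"commands": [{"travel": [0.28, 0.95, -0.06], "spin": -0.12}, {"travel": [0.28, 0.95, -0.06], "spin": -0.12}, {"travel": [0.28, 0.95, -0.06], "spin": -0.12}, {"travel": [0.28, 0.95, -0.06], "spin": -0.12}, {"travel": [0.28, 0.95, -0.06], "spin": -0.12}, {"travel": [0.28, 0.95, -0.06], "spin": -0.12}, {"travel": [0.28, 0.95, -0.06], "spin": -0.12}, {"travel": [0.28, 0.95, -0.06], "spin": -0.12}, {"travel": [0.28, 0.95, -0.06], "spin": -0.12}, {"travel": [0.28, 0.95, -0.06], "spin": -0.12}, {"travel": [0.28, 0.9, -0.06], "spin": -0.12}, {"travel": [0, 0, 0], "spin": 0}]}}

```text
clock: 64.0
tool_pos: [0.5562, -0.3288, 0.2229]
orientation: [-3.048, 0.056, 0.033]
wrist_force: [0.6, -0.1, 0.1]
grip_width: 0.0513
```

>>> {"name": "servo_tool", "arguments": {"commands": [{"travel": [0, 0, 0], "spin": 0}]}}

```text
clock: 64.1
tool_pos: [0.5558, -0.329, 0.2233]
orientation: [-3.048, 0.056, 0.032]
wrist_force: [0.4, -0.5, -0.4]
grip_width: 0.0513
```

```bash
python3 go.py .551 -.337 .150 .047; python3 js.py
```

```text
t 64.1 p [ 0.5558 -0.329   0.2233] rpy [-3.048  0.056  0.032] w 0.0513 F [ 0.4 -0.5 -0.4] j7 1.05
units [-0.04  0.59  2.9 ] spin units -0.18
[ 0.086  0.805  0.886  1.392 -0.629  1.348  1.052] [ 1.030e+00 -5.720e+01  1.330e+01 -1.733e+01  9.000e-02  4.400e-01
  1.000e-02] [ 0.5558 -0.329   0.2233] [-3.048  0.056  0.032]
```

>>> {"name": "servo_tool", "arguments": {"commands": [{"travel": [-0.05, 0.35, 0], "spin": -0.15}, {"travel": [0.05, 0.05, 0.7], "spin": 0}, {"travel": [0.05, 0.08, 0.8], "spin": 0}, {"travel": [0.05, 0.07, 0.7], "spin": 0}, {"travel": [0.03, 0.04, 0.5], "spin": 0}, {"travel": [0, 0, 0], "spin": 0}]}}

```text
clock: 64.7
tool_pos: [0.5559, -0.3354, 0.1555]
orientation: [-3.048, 0.052, 0.05]
wrist_force: [0.4, 0.8, -0.1]
grip_width: 0.0514
```

>>> {"name": "servo_tool", "arguments": {"commands": [{"travel": [0, 0, 0], "spin": 0}, {"travel": [0, 0, 0], "spin": 0}, {"travel": [0, 0, 0], "spin": 0}, {"travel": [0, 0, 0], "spin": 0}, {"travel": [0, 0, 0], "spin": 0}, {"travel": [0, 0, 0], "spin": 0}], "hand": 0}}

```text
clock: 65.3
tool_pos: [0.5564, -0.3356, 0.1577]
orientation: [-3.049, 0.05, 0.051]
wrist_force: [0.4, 0.1, -3.9]
grip_width: 0.0125
```

```bash
python3 go.py .551 -.337 .187 .047;  python3 js.py
```

```text
t 65.3 p [ 0.5564 -0.3356  0.1577] rpy [-3.049  0.05   0.051] w 0.0125 F [ 0.4  0.1 -3.9] j7 1.12
units [-0.28 -0.06 -1.16] spin units 0.05
[ 0.107  0.866  0.843  1.459 -0.677  1.23   1.12 ] [-5.000e-02 -6.088e+01  1.397e+01 -1.648e+01  4.000e-02  6.700e-01
 -0.000e+00] [ 0.5564 -0.3356  0.1577] [-3.049  0.05   0.051]
```

>>> {"name": "servo_tool", "arguments": {"commands": [{"travel": [-0.01, -0.02, -0.25], "spin": 0}, {"travel": [-0.02, -0.04, -0.4], "spin": 0}, {"travel": [-0.02, -0.04, -0.4], "spin": 0}, {"travel": [-0.02, -0.03, -0.35], "spin": 0}, {"travel": [0, 0, 0], "spin": 0}]}}

```text
clock: 65.8
tool_pos: [0.5565, -0.3358, 0.1962]
orientation: [-3.05, 0.05, 0.051]
wrist_force: [0.8, -0.2, -3.1]
grip_width: 0.0121
```

>>> {"name": "servo_tool", "arguments": {"commands": [{"travel": [-0.3, 0, 0.01], "spin": 0}, {"travel": [-0.6, 0, 0.03], "spin": 0}, {"travel": [-0.6, 0, 0.03], "spin": 0}, {"travel": [-0.3, 0, 0.02], "spin": 0}]}}

```text
clock: 66.2
tool_pos: [0.5094, -0.3375, 0.196]
orientation: [-3.05, 0.05, 0.053]
wrist_force: [-0.1, -0.3, -3.4]
grip_width: 0.0125
```

```bash
python3 go.py .40 -.340 .195 .047; python3 js.py
```

```text
t 66.2 p [ 0.5094 -0.3375  0.196 ] rpy [-3.05   0.05   0.053] w 0.0125 F [-0.1 -0.3 -3.4] j7 1.16
units [-4.37 -0.11  0.27] spin units 0.07
[ 0.102  0.778  0.878  1.538 -0.628  1.237  1.164] [ -0.68 -55.61  13.02 -17.57  -0.     0.73  -0.06] [ 0.5094 -0.3375  0.196 ] [-3.05   0.05   0.053]
```

>>> {"name": "servo_tool", "arguments": {"commands": [{"travel": [-0.4, 0, 0.02], "spin": 0}, {"travel": [-0.6, 0, 0.03], "spin": 0}, {"travel": [-0.6, 0, 0.03], "spin": 0}, {"travel": [-0.6, 0, 0.03], "spin": 0}, {"travel": [-0.6, 0, 0.03], "spin": 0}, {"travel": [-0.6, 0, 0.03], "spin": 0}, {"travel": [-0.6, 0, 0.03], "spin": 0}, {"travel": [-0.3, 0, 0.02], "spin": 0}, {"travel": [0, 0, -0.5], "spin": 0}, {"travel": [0, 0, -0.4], "spin": 0}]}}

```text
clock: 67.2
tool_pos: [0.3956, -0.3434, 0.2183]
orientation: [-3.047, 0.051, 0.052]
wrist_force: [-0.2, 0.3, -3.6]
grip_width: 0.0126
```

>>> {"name": "servo_tool", "arguments": {"commands": [{"travel": [0.05, -0.5, 0.04], "spin": 0.12}, {"travel": [0.09, -0.9, 0.08], "spin": 0.12}, {"travel": [0.09, -0.9, 0.08], "spin": 0.12}, {"travel": [0.09, -0.9, 0.08], "spin": 0.12}, {"travel": [0.09, -0.9, 0.08], "spin": 0.12}, {"travel": [0.09, -0.9, 0.08], "spin": 0.12}, {"travel": [0.09, -0.9, 0.08], "spin": 0.12}, {"travel": [0.09, -0.9, 0.08], "spin": 0.12}, {"travel": [0.09, -0.9, 0.08], "spin": 0.12}, {"travel": [0.09, -0.9, 0.08], "spin": 0.12}, {"travel": [0.09, -0.9, 0.08], "spin": 0.12}, {"travel": [0.09, -0.9, 0.08], "spin": 0.12}]}}

```text
clock: 68.4
tool_pos: [0.4322, -0.0645, 0.2213]
orientation: [-3.053, 0.052, -0.07]
wrist_force: [0.6, -0.4, -3.1]
grip_width: 0.0131
```

```bash
python3 go.py .4848 .1975 .215; python3 js.py
```

```text
t 68.4 p [ 0.4322 -0.0645  0.2213] rpy [-3.053  0.052 -0.07 ] w 0.0131 F [ 0.6 -0.4 -3.1] j7 0.75
units [  1.37 -10.54   1.11] spin units 1.34
[-0.559  0.518  1.071  2.007 -0.599  1.048  0.75 ] [  3.14 -35.75   9.58 -16.05   0.05   0.65   0.57] [ 0.4322 -0.0645  0.2213] [-3.053  0.052 -0.07 ]
```

>>> {"name": "servo_tool", "arguments": {"commands": [{"travel": [0.07, -0.96, 0.07], "spin": 0.12}, {"travel": [0.07, -0.96, 0.07], "spin": 0.12}, {"travel": [0.07, -0.96, 0.07], "spin": 0.12}, {"travel": [0.07, -0.96, 0.07], "spin": 0.12}, {"travel": [0.07, -0.96, 0.07], "spin": 0.12}, {"travel": [0.07, -0.96, 0.07], "spin": 0.12}, {"travel": [0.07, -0.96, 0.07], "spin": 0.12}, {"travel": [0.07, -0.96, 0.07], "spin": 0.12}, {"travel": [0.07, -0.96, 0.07], "spin": 0.12}, {"travel": [0.07, -0.96, 0.07], "spin": 0.12}, {"travel": [0.07, -0.6, 0.07], "spin": 0.1}, {"travel": [0, 0, 0], "spin": 0}]}}

```text
clock: 69.6
tool_pos: [0.4785, 0.2209, 0.2254]
orientation: [-3.049, 0.065, -0.161]
wrist_force: [0.7, -0.1, -3.5]
grip_width: 0.0126
```

```bash
python3 go.py .4848 .1975 .175; python3 js.py
python3 - <<'E'
from h import *
c=snap('wrist','w5.png');t=snap('top','t3.png')
a=cv2.resize(t['image'][190:310,130:310],(480,320))[:,:,::-1]
b=cv2.resize(c['image'],(320,240))[:,:,::-1]
im=np.zeros((320,800,3),np.uint8);im[:,:480]=a;im[:240,480:]=b;cv2.imwrite('pics/m.png',im)
E
```

```text
t 69.6 p [0.4785 0.2209 0.2254] rpy [-3.049  0.065 -0.161] w 0.0126 F [ 0.7 -0.1 -3.5] j7 0.16
units [0.53 1.06 1.9 ] spin units 0.3
[-1.064  0.645  1.093  1.834 -0.743  1.153  0.155] [  0.22 -43.38  12.73 -17.28  -0.62   0.47  -0.21] [0.4785 0.2209 0.2254] [-3.049  0.065 -0.161]
```

View pics/m.png

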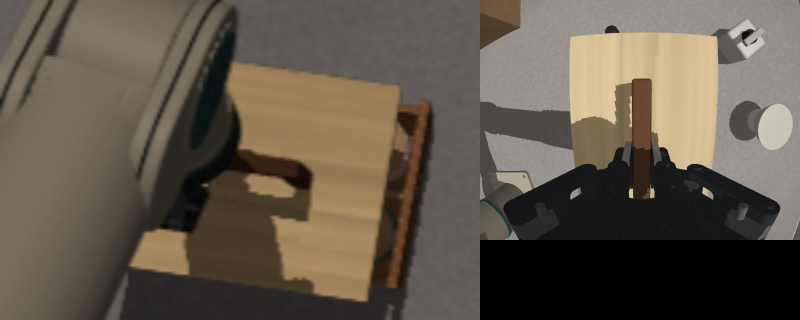

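```bash
python3 - <<'E'
from h import *
c=dict(np.load('pics/w5.npz'));t=dict(np.load('pics/t3.npz'));z=.197
W=np.array([wray(c,476,66,z)[:2],wray(c,180,74,z)[:2],onz(t,280,222.6,z)[:2],onz(t,269.5,302.5,z)[:2]])
s=np.array([[90,127],[-90,127],[90,-127],[-90,-127]])/1e3
sc,dc=s.mean(0),W.mean(0);H=(s-sc).T@(W-dc);a=np.arctan2(H[0,1]-H[1,0],H[0,0]+H[1,1])
R=np.array([[np.cos(a),-np.sin(a)],[np.sin(a),np.cos(a)]]);o=dc-R@sc
print(W.round(3).tolist(),'yaw',a,'lid',o,'res',((s@R.T+o-W)*1e3).round(1).tolist(),'lid-TCP',o-np.array([.4785,.2209]))
E
python3 go.py .4848 .1975 .175
```

```text
[[0.586, 0.323], [0.407, 0.35], [0.542, 0.067], [0.367, 0.092]] yaw -0.15557205142913924 lid [0.47551906 0.20787048] res [[-1.7, -3.6], [-0.9, -2.3], [2.9, 1.1], [-0.3, 4.8]] lid-TCP [-0.00298094 -0.01302952]
t 69.7 p [0.4782 0.2177 0.2257] rpy [-3.051  0.065 -0.165] w 0.0129 F [-0.9 -1.  -3.9] j7 0.16
units [0.52 0.93 1.92] spin units 0.26
```

>>> {"name": "servo_tool", "arguments": {"commands": [{"travel": [0.3, 0.55, 0.35], "spin": 0.3}, {"travel": [0.2, 0.4, 0.4], "spin": 0}, {"travel": [0, 0, 0.4], "spin": 0}, {"travel": [0, 0, 0], "spin": 0}]}}

```text
clock: 70.1
tool_pos: [0.4837, 0.1913, 0.1942]
orientation: [-3.052, 0.067, -0.196]
wrist_force: [0.1, 0.9, -3.3]
grip_width: 0.0125
```

```bash
python3 go.py .4848 .1975 .155
```

```text
t 70.1 p [0.4837 0.1913 0.1942] rpy [-3.052  0.067 -0.196] w 0.0125 F [ 0.1  0.9 -3.3] j7 0.22
units [ 0.1  -0.11  1.58] spin units -0.1
```

>>> {"name": "servo_tool", "arguments": {"commands": [{"travel": [0.04, -0.25, 0.1], "spin": -0.1}, {"travel": [0, 0, 0.1], "spin": 0}, {"travel": [0.03, 0.04, 0.45], "spin": 0}, {"travel": [0.03, 0.04, 0.45], "spin": 0}, {"travel": [0.02, 0.03, 0.25], "spin": 0}, {"travel": [0, 0, 0], "spin": 0}]}}

```text
clock: 70.7
tool_pos: [0.4857, 0.1994, 0.1586]
orientation: [-3.051, 0.066, -0.185]
wrist_force: [0.1, 0.6, -3.3]
grip_width: 0.0125
```

>>> {"name": "servo_tool", "arguments": {"commands": [{"travel": [0, 0, 0.12], "spin": 0}, {"travel": [0, 0, 0.1], "spin": 0}, {"travel": [0, 0, 0.1], "spin": 0}]}}

```text
clock: 71.0
tool_pos: [0.4838, 0.2002, 0.1509]
orientation: [-3.05, 0.07, -0.185]
wrist_force: [-11.1, -1.2, 17.0]
grip_width: 0.0122
```

>>> {"name": "servo_tool", "arguments": {"commands": [{"travel": [0, 0, 0.08], "spin": 0}, {"travel": [0, 0, 0.06], "spin": 0}, {"travel": [0, 0, 0.06], "spin": 0}]}}

```text
clock: 71.3
tool_pos: [0.4834, 0.2006, 0.1507]
orientation: [-3.044, 0.07, -0.185]
wrist_force: [-5.4, -0.2, 10.8]
grip_width: 0.0126
```

```bash
python3 go.py .4848 .1975 .149; python3 js.py
```

```text
t 71.3 p [0.4834 0.2006 0.1507] rpy [-3.044  0.07  -0.185] w 0.0126 F [-5.4 -0.2 10.8] j7 0.29
units [0.08 0.12 0.05] spin units 0.03
[-0.962  0.727  1.     1.925 -0.862  1.025  0.286] [ 6.000e-01 -4.023e+01  1.072e+01 -1.313e+01 -7.400e-01 -6.300e-01
 -3.000e-02] [0.4834 0.2006 0.1507] [-3.044  0.07  -0.185]
```

>>> {"name": "servo_tool", "arguments": {"commands": [{"travel": [0, 0, 0], "spin": 0}, {"travel": [0, 0, 0], "spin": 0}, {"travel": [0, 0, 0], "spin": 0}, {"travel": [0, 0, 0], "spin": 0}, {"travel": [-0.03, -0.04, -0.4], "spin": 0}, {"travel": [-0.05, -0.07, -0.8], "spin": 0}, {"travel": [-0.05, -0.07, -0.9], "spin": 0}, {"travel": [0, 0, 0], "spin": 0}], "hand": 0.5}}

```text
clock: 72.1
tool_pos: [0.4858, 0.1994, 0.2081]
orientation: [-3.043, 0.066, -0.186]
wrist_force: [-0.2, -0.5, -0.2]
grip_width: 0.0426
```

>>> {"name": "servo_tool", "arguments": {"commands": [{"travel": [-0.26, -0.8, 0.09], "spin": 0}, {"travel": [-0.26, -0.8, 0.09], "spin": 0}, {"travel": [-0.26, -0.8, 0.09], "spin": 0}, {"travel": [-0.26, -0.8, 0.09], "spin": 0}, {"travel": [-0.26, -0.8, 0.09], "spin": 0}, {"travel": [-0.26, -0.8, 0.09], "spin": 0}, {"travel": [-0.26, -0.8, 0.09], "spin": 0}, {"travel": [-0.26, -0.8, 0.09], "spin": 0}, {"travel": [-0.1, -0.5, 0.05], "spin": 0}, {"travel": [0, 0, 0], "spin": 0}, {"travel": [0, 0, 0], "spin": 0}], "hand": 0}}

```text
clock: 73.2
tool_pos: [0.4628, 0.3855, 0.2087]
orientation: [-3.046, 0.066, -0.189]
wrist_force: [0.2, -0.2, -0.1]
grip_width: 0.0
```

```bash
cat > lk.py <<'E'
from h import *
from scipy.spatial.transform import Rotation as Ro
a=-.1875;R2=np.array([[np.cos(a),-np.sin(a)],[np.sin(a),np.cos(a)]]);t=np.array([.481,.184])
s=get_state();p=s['tool_pos'];R=Ro.from_euler('xyz',s['orientation']).as_matrix();cp=p-.045*R[:,2]
print('TCP crate',(R2.T@(p[:2]-t)).round(4),'z',p[2].round(4),'finger@.045 crate',(R2.T@(cp[:2]-t)).round(4),'rpy',s['orientation'].round(3),'q',np.round(s['joint_pos'],2),'t',round(float(s['clock']),1))
off=R2.T@(cp[:2]-p[:2])
P=[(-54,189),(-55.7,179),(-64,145),(-57.6,120),(-42,100),(-26,90),(-20,89)]
pr=p
for q in P:
    w=np.r_[R2@(np.array(q)/1e3-off)+t,.109]
    print(q,'units from prev',(R.T@(w-pr)/.025).round(2));pr=w
c=snap('scene','s9.png')
b=onz;h=cv2.cvtColor(read_camera('wrist')['image'],cv2.COLOR_RGB2HSV)
E
python3 lk.py; python3 -c "
from h import *
c=snap('wrist','w6.png');t=dict(np.load('pics/s9.npz'))
im=np.zeros((330,800,3),np.uint8);im[:300,:400]=cv2.resize(c['image'],(400,300))[:,:,::-1];im[:300,400:]=cv2.resize(t['image'][210:390,250:490],(400,300))[:,:,::-1];cv2.imwrite('pics/m2.png',im)"
```

```text
TCP crate [-0.0554  0.1946] z 0.2087 finger@.045 crate [-0.0525  0.1903] rpy [-3.046  0.066 -0.189] q [-1.26  0.76  1.07  1.69 -0.84  1.19 -0.13] t 73.2
(-54, 189) units from prev [0.2  0.43 3.96]
(-55.7, 179) units from prev [-0.07  0.4  -0.03]
(-64, 145) units from prev [-0.33  1.36 -0.11]
(-57.6, 120) units from prev [ 0.26  0.99 -0.11]
(-42, 100) units from prev [ 0.62  0.79 -0.12]
(-26, 90) units from prev [ 0.64  0.39 -0.08]
(-20, 89) units from prev [ 0.24  0.04 -0.02]
```

View pics/m2.png

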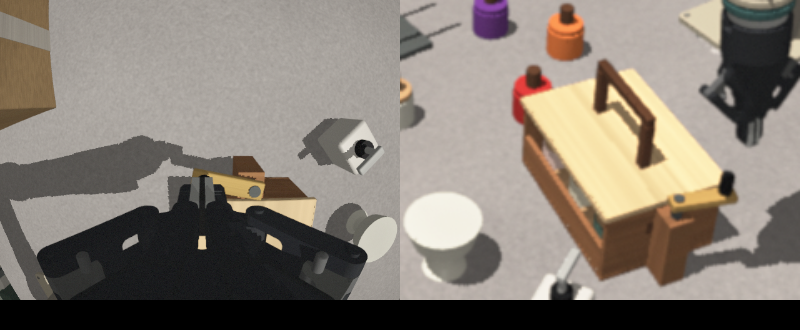

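>>> {"name": "servo_tool", "arguments": {"commands": [{"travel": [0.04, 0.05, 0.5], "spin": 0}, {"travel": [0.05, 0.08, 0.9], "spin": 0}, {"travel": [0.05, 0.09, 0.9], "spin": 0}, {"travel": [0.05, 0.09, 0.9], "spin": 0}, {"travel": [0, 0.05, 0.6], "spin": 0}, {"travel": [0, 0, 0], "spin": 0}]}}

```text
clock: 73.95
tool_pos: [0.463, 0.3809, 0.1082]
orientation: [-3.046, 0.066, -0.198]
wrist_force: [-0.0, 0.8, 0.8]
grip_width: -0.0005
```

>>> {"name": "servo_tool", "arguments": {"commands": [{"travel": [-0.05, 0.4, -0.03], "spin": 0}, {"travel": [-0.1, 0.45, -0.04], "spin": 0}, {"travel": [-0.1, 0.45, -0.04], "spin": 0}, {"travel": [-0.1, 0.45, -0.04], "spin": 0}, {"travel": [0.1, 0.5, -0.05], "spin": 0}, {"travel": [0.16, 0.5, -0.05], "spin": 0}, {"travel": [0, 0, 0], "spin": 0}]}}

```text
clock: 74.65
tool_pos: [0.4491, 0.3092, 0.1122]
orientation: [-3.038, 0.06, -0.198]
wrist_force: [0.1, -0.3, -1.6]
grip_width: 0.0004
```

```bash
python3 lk.py
```

```text
TCP crate [-0.0547  0.117 ] z 0.1122 finger@.045 crate [-0.0521  0.1124] rpy [-3.038  0.06  -0.198] q [-1.15  0.79  0.97  1.94 -0.98  0.96  0.15] t 74.7
(-54, 189) units from prev [-0.1  -3.03  0.45]
(-55.7, 179) units from prev [-0.06  0.4  -0.04]
(-64, 145) units from prev [-0.32  1.36 -0.12]
(-57.6, 120) units from prev [ 0.27  0.99 -0.12]
(-42, 100) units from prev [ 0.63  0.78 -0.12]
(-26, 90) units from prev [ 0.64  0.39 -0.08]
(-20, 89) units from prev [ 0.24  0.04 -0.02]
```

>>> {"name": "servo_tool", "arguments": {"commands": [{"travel": [0.2, 0.27, -0.04], "spin": 0}, {"travel": [0.22, 0.25, -0.04], "spin": 0}, {"travel": [0.32, 0.2, -0.04], "spin": 0}, {"travel": [0.32, 0.19, -0.04], "spin": 0}, {"travel": [0.3, 0.06, -0.02], "spin": 0}, {"travel": [0, 0, 0], "spin": 0}]}}

```text
clock: 75.35
tool_pos: [0.4783, 0.2798, 0.1107]
orientation: [-3.037, 0.064, -0.193]
wrist_force: [0.8, 2.3, 1.9]
grip_width: -0.0001
```

```bash
python3 lk.py | head -1
```

```text
TCP crate [-0.0205  0.0936] z 0.1107 finger@.045 crate [-0.0176  0.0889] rpy [-3.037  0.064 -0.193] q [-1.06  0.81  0.96  1.91 -0.97  0.98  0.2 ] t 75.3
```

>>> {"name": "servo_tool", "arguments": {"commands": [{"travel": [-0.4, -0.1, 0], "spin": 0}, {"travel": [-0.4, -0.1, -0.3], "spin": 0}, {"travel": [-0.1, -0.1, -0.8], "spin": 0}, {"travel": [-0.1, -0.1, -1], "spin": 0}, {"travel": [-0.1, -0.1, -1], "spin": 0}, {"travel": [-0.1, -0.1, -1], "spin": 0}, {"travel": [0, -1, 0], "spin": 0}, {"travel": [0, -1, 0], "spin": 0}, {"travel": [0, -1, 0], "spin": 0}, {"travel": [0, 0, 0], "spin": 0}]}}

```text
clock: 76.45
tool_pos: [0.4584, 0.3647, 0.2307]
orientation: [-3.041, 0.071, -0.192]
wrist_force: [0.2, -0.6, -1.0]
grip_width: 0.0003
```

```bash
python3 lk.py | head -1; python3 -c "
from h import *
c=snap('scene','s10.png');t=snap('top','t4.png')
im=np.zeros((330,800,3),np.uint8);im[:300,400:]=cv2.resize(c['image'][210:390,250:490],(400,300))[:,:,::-1];im[:300,:400]=cv2.resize(t['image'][190:310,140:300],(400,300))[:,:,::-1];cv2.imwrite('pics/m3.png',im)"
```

```text
TCP crate [-0.0559  0.1734] z 0.2307 finger@.045 crate [-0.0527  0.1688] rpy [-3.041  0.071 -0.192] q [-1.26  0.71  1.09  1.71 -0.81  1.22 -0.12] t 76.5
```

View pics/m3.png

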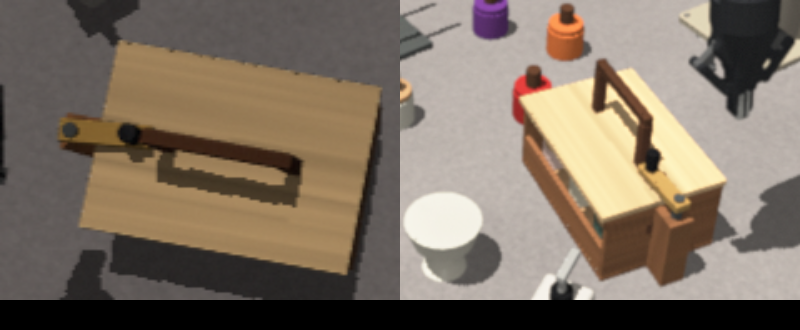

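Run:
```python
from h import *
c=dict(np.load('pics/t4.npz'));a=-.1875;R=np.array([[np.cos(a),-np.sin(a)],[np.sin(a),np.cos(a)]])
k=onz(c,140+128*.4,190+131*.4,.169)[:2];x=onz(c,140+70*.4,190+130*.4,.14)[:2]
v=R.T@(k-x);phi=np.arctan2(-v[1],-v[0]);print(v.round(4),'latch',phi)
if phi>1.4: finish_job();print('handed in')
```

```text
[ 0.0066 -0.0603] latch 1.6790781982988117
the job is handed in; nothing more can be done
handed in
```

I packed the crate, set the lid down on it and turned the latch across it, then handed the job in. No verdict was reported. I used about 77 of the 210 s.

**What was done**
- Four spare jars went into the four empty cells (0, 1, 2 and 4). The two packed jars, one unused spare, the goblet, the dispenser and the coloured look-alikes stayed where they were.
- The lid was lifted 38 mm off the stand, drawn clear, and set on the crate. The latch was pushed round with the closed fingers.

**Last checks**
- **Jars:** five of the six cells measured within 4 mm of centre from the top camera before the lid went on. The arm hid cell 0 then; right after placing, it measured about 2 mm off.
- **Lid:** it met the crate about 1 mm above the height I expected, and the pictures show it level and fully seated. I did not measure its final position after letting go.
- **Latch:** it measured about 1.68 rad. That is slightly past its 1.65 stop, so the reading is a little high, but well over 1.3. The arm ended clear of everything.

**What disagreed**
- **Fingertips:** they sat about 40 mm behind the reported tool point. My first grasp closed on air above a jar, and I corrected for this afterwards.
- **Tool tilt:** it drifted up to about 0.2 rad. While trying to undo it I ran the arm to its joint limits: the wrist force read 49 N, and joint 5 read -1.101 against a limit of -1.1. If the rules check that strictly, it could count against the run.
- **Pressing a jar:** I then pressed a held jar on the bench at about 42 N to reduce the tilt. It came down to about 0.1 rad, and I placed the rest with that allowed for.

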